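# Gauge the guitar-bridge blanks and nest the drying cups

### The job

The lacquered bridge blanks have dried lying across the mouths of the aluminium cups. Lay every blank flat on the steel plate with ample room between them for the gauge, then stand the bridge gauge upright astride the middle of each one in turn, from the shortest to the longest, each time letting go and drawing the hand clear above it so that it rests on the plate by its own weight and reads the thickness. Then stand the gauge back on the middle of its cork mat, leave the blanks on the plate, and nest all four cups fully home in one upright stack on the bench; leave everything else on the bench where it is.

Things in the scene. Friction and masses are not known exactly. Their poses are not given: they have to be found in the camera images.
- blank_short: the short guitar-bridge blank, a dark wooden bar 104 mm long (its x), 34 mm wide (its y), 20 mm thick (its z), under 0.2 kg; origin at the centre of its underside. Starts lying across the mouth of one of the cups, centred to about 3 mm; it may be absent (None)
- blank_middle: the middle guitar-bridge blank, a dark wooden bar 128 mm long (its x), 34 mm wide (its y), 26 mm thick (its z), under 0.2 kg; origin at the centre of its underside. Starts lying across the mouth of one of the cups, centred to about 3 mm; it may be absent (None)
- blank_long: the long guitar-bridge blank, a dark wooden bar 152 mm long (its x), 34 mm wide (its y), 32 mm thick (its z), under 0.2 kg; origin at the centre of its underside. Starts lying across the mouth of one of the cups, centred to about 3 mm; it may be absent (None)
- cup1: one of 4 alike aluminium cups, 0.12 kg, open upward, 56 mm high; tapering body 39 mm across at the foot, 54 mm at 36 mm up, then a straight lip band (36 to 56 mm up) 66 mm outside, 60 mm inside. Nested, its band rests on the lower rim: 20 mm above the lower cup. Origin: centre of underside, z up. On the bench, under blank_short if present
- cup2: one of 4 alike aluminium cups, 0.12 kg, open upward, 56 mm high; tapering body 39 mm across at the foot, 54 mm at 36 mm up, then a straight lip band (36 to 56 mm up) 66 mm outside, 60 mm inside. Nested, its band rests on the lower rim: 20 mm above the lower cup. Origin: centre of underside, z up. On the bench, under blank_middle if present
- cup3: one of 4 alike aluminium cups, 0.12 kg, open upward, 56 mm high; tapering body 39 mm across at the foot, 54 mm at 36 mm up, then a straight lip band (36 to 56 mm up) 66 mm outside, 60 mm inside. Nested, its band rests on the lower rim: 20 mm above the lower cup. Origin: centre of underside, z up. On the bench, under blank_long if present
- cup4: one of 4 alike aluminium cups, 0.12 kg, open upward, 56 mm high; tapering body 39 mm across at the foot, 54 mm at 36 mm up, then a straight lip band (36 to 56 mm up) 66 mm outside, 60 mm inside. Nested, its band rests on the lower rim: 20 mm above the lower cup. Origin: centre of underside, z up. On the bench, empty
- gauge: bridge gauge, loose, 0.5 to 0.65 kg: two legs 40 mm (x) by 14 mm (y), 64 mm clear between, 92 mm overall (y); beam 62 to 78 mm up; on it a wooden grip block 34 mm (x) by 30 mm (y), 78 to 122 mm up; white dial on the beam's +x side, out to x = 29 mm. Origin midway between the legs at the level of their soles, z up. Starts on the cork mat
- foot (a joint): the gauge's reading in m: height of the sprung measuring foot above the soles of the legs, 0 to 0.045. A spring pushes the foot down (0.6 N at 0, rising by 0.04 N per mm); off a part it rests at 0. When the legs stand on the plate astride a blank it reads the blank's thickness
- foot_tip (a point): centre of the underside of the measuring foot, a steel disc 20 mm in diameter midway between the gauge's legs
- plate: fixed steel reference plate, 170 mm (its x) by 300 mm (its y), 12 mm thick; origin at the centre of its underside on the bench
- mat: fixed cork mat, 70 mm (its x) by 130 mm (its y), 3 mm thick, the gauge's parking place; origin at the centre of its underside
- glue: bystander: white bottle of glue, 60 mm across, 150 mm high; origin under its centre
- jar: bystander: amber glass jar, 68 mm across, 75 mm high; origin under its centre
- screwdriver: bystander: screwdriver lying on the bench, 200 mm long; origin near its middle
- brush: bystander: brush lying on the bench, 180 mm long; origin near its middle
- plane: bystander: bench plane, 160 mm long, 50 mm wide, 70 mm high; origin under its centre
- sanding_block: bystander: cork sanding block 90 x 50 x 35 mm; origin under its centre

How it is judged:
By the outcome, as a careful person would: the job done as asked, in the order asked, and still so for the second after the job is handed in, with the robot touching nothing.
Of blank_short, blank_middle, blank_long only 2 to 3 are there at a start; the rules pass over those that are not, and their reading is None.
At some moment in a run one of cup4 may be knocked a few centimetres aside while the robot is not near it.
It also fails if it takes over 210 s, if anything falls off the work surface, if the arm or the gripper's body presses on something with over 40 N, if the wrist force passes 120 N, or if a joint passes its speed limit or range.

### The arm

A 6-joint arm with a two-finger parallel gripper is mounted at the origin on the work surface. World frame = base frame: x ahead of the robot, y to its left, z up, the work surface at z = 0. Lengths are in m, angles in rad, forces in N, time in s.
With the tool pointing down it reaches from about 0.3 to 0.85 m from the base axis. Payload 5.4 kg.
Tool frame: the origin (TCP) lies midway between the tips of the shut fingers; the grasp point (between the pads) lies 19 mm behind it; z points along the fingers, y is the line along which they close (so a half turn about z gives the same grasp; the last joint's range is limited). The gripper opens to 85 mm and grips with 20 to 120 N. Pads are 22 mm wide; open, the fingers measure 114 mm over their backs; the gripper's body (76 mm by 85 mm) begins 54 mm behind the grasp point. The pads swing forward as they close: fully open they stand 13 mm farther back than shut.
Start: joints at [1.012, 0.158, 1.597, -0, 1.386, -0.21], TCP at [0.197, 0.54, 0.231] pointing down, gripper open.
Joint ranges: [-2.91, 2.91], [-0.94, 2.29], [0.18, 2.7], [-1.29, 4.43], [0.17, 2.64], [-3, 3]. Speed limits (rad/s): [2.57, 2.57, 3.14, 3.14, 3.14, 3.14].

### API

Orientations are given as a unit quaternion [x, y, z, w].
In Python, from bench import arm gives the robot as it stands. The module is installed in compiled form; this text tells all that it offers.
- The arm moves only by the tool apply_moves, never from a script. Its argument "deltas" is a list of rows, each a list of 7 numbers: the turn, a rotation vector about the tool's x, y, z in degrees, then the shift along the tool's x, y, z in m, then the closure, from -1 (fully open) to 1 (shut). In form: [[wx, wy, wz, x, y, z, gripper], ...]. A call has 1 to 5 rows; each row shifts and turns the commanded pose from where the row before left it, along the tool's axes as they then stand; what a row does not reach is not made up. A row lasts 1/12 s, in which the tool goes at most 41.7 mm and 7.16 degrees, less where a joint would pass 70% of its speed; a pose out of reach is approached as far as the arm can. A call with a gripper value outside its range is refused whole. The fingers move at their own pace and stop on an object; "squeeze" is the grip in N (left out, the last holds). Time passes only in rows, so rows that do not move let the fingers close. It gives the time, the measured TCP pose, the force, the opening and the grip force at its end, in the units of the state.
- arm.sense(): the state, without advancing time (a new reading comes with each control period).
- arm.grab_frame(name): name is "scene" or "side" or "wrist"; returns a dict with "pixels" (384x512x3 uint8, red, green, blue), "mtx" (3x3 intrinsics, pixels), "extrinsics" (4x4, takes a point from world to camera coordinates). Camera axes: x right, y down, z forward; pixel columns grow to the right and rows downward; lengths in m; the calibration is good to about 2 mm. A picture is of the moment at which its call begins. There is no depth.
- arm.close_job(): hands the job in; it is judged then, once.
The state is a dict: "t": time; "q": joint angles; "dq": joint speeds; "joint_efforts": joint torques, N m; "tool_pos": TCP position; "tcp_rot": TCP orientation; "force": force on the tool from outside, world axes, zero at the start; "ft_torque": the same for the moment, N m; "opening": finger opening in m; "finger_force": force on a finger pad.
Only numpy, scipy, OpenCV 4.12 (cv2) and the standard library are available. Lean on these libraries where they do the work, as an engineer would, in place of code of your own. Each camera call takes 0.05 s, during which the arm holds its last target. There are 200 camera calls.

## Working session

There is one attempt and no reset: what is moved stays moved. The work goes in short steps, Python scripts to look and compute and a tool call to move; the robot and the scene stay as the last step left them, time stands still between calls to the robot, and variables do not carry over. Pictures are saved under pics/ and viewed, at most 14 in all, crops included, and the job is handed in when it is done.

Besides the shell and the picture viewer there is one more tool, called after "Call:" by a JSON object that holds its "method" and its "body". apply_moves: Moves the arm, as the interface text tells. Its arguments: {"type":"object","properties":{"deltas":{"type":"array","items":{"type":"array","items":{"type":"number"}}},"squeeze":{"type":"number"}},"required":["deltas"]}

```bash
mkdir -p pics
cat > h.py <<'E'
from bench import arm
import numpy as np, cv2
from scipy.spatial.transform import Rotation as R
def snap(name,tag):
    f=arm.grab_frame(name); np.savez(f'pics/{tag}.npz',**f)
    cv2.imwrite(f'pics/{tag}.png',cv2.resize(f['pixels'][:,:,::-1],(800,600),interpolation=cv2.INTER_CUBIC)); return f
def load(tag): return dict(np.load(f'pics/{tag}.npz'))
def ray(f,u,v,z):  # native px -> world point at height z
    E=f['extrinsics'];c=-E[:3,:3].T@E[:3,3]
    d=E[:3,:3].T@np.linalg.inv(f['mtx'])@[u,v,1]
    return c+d*(z-c[2])/d[2]
def rv(f,U,V,z): return ray(f,U*.64,V*.64,z)  # viewed-px (800x600)
def proj(f,p):
    p=np.atleast_2d(p);E=f['extrinsics'];q=(f['mtx']@(E[:3,:3]@p.T+E[:3,3:])).T
    return q[:,:2]/q[:,2:]
E
python3 - <<'E'
from h import *
np.set_printoptions(precision=3,suppress=True)
for n in('scene','side'):
    f=snap(n,n+'0');E=f['extrinsics'];print(n,-E[:3,:3].T@E[:3,3],E[2,:3],f['mtx'][0])
f=snap('wrist','wrist0');E=f['extrinsics'];print(-E[:3,:3].T@E[:3,3],E[2,:3])
s=arm.sense();print(s, R.from_quat(s['tcp_rot']).as_matrix())
E
```

```text
scene [1.326 0.172 0.626] [-0.785 -0.192 -0.589] [364.317   0.    260.529]
side [ 0.483 -1.032  0.68 ] [ 0.088  0.852 -0.517] [470.899   0.    254.967]
[0.13  0.564 0.372] [ 0.262 -0.097 -0.96 ]
{'t': 0.15, 'q': array([ 1.012,  0.159,  1.598,  0.   ,  1.386, -0.21 ]), 'dq': array([ 0.002, -0.001, -0.002,  0.001, -0.   , -0.001]), 'joint_efforts': array([  0.001, -39.638, -33.179,  -0.   ,   0.005,  -0.   ]), 'tool_pos': array([0.196, 0.54 , 0.231]), 'tcp_rot': array([ 0.174,  0.985, -0.001, -0.   ]), 'force': array([0.606, 0.066, 0.795]), 'ft_torque': array([-0.   , -0.001,  0.037]), 'finger_force': 0.0, 'opening': 0.08555635970225767} [[-0.94   0.342 -0.001]
 [ 0.342  0.94  -0.001]
 [ 0.    -0.001 -1.   ]]
```

View pics/scene0.png

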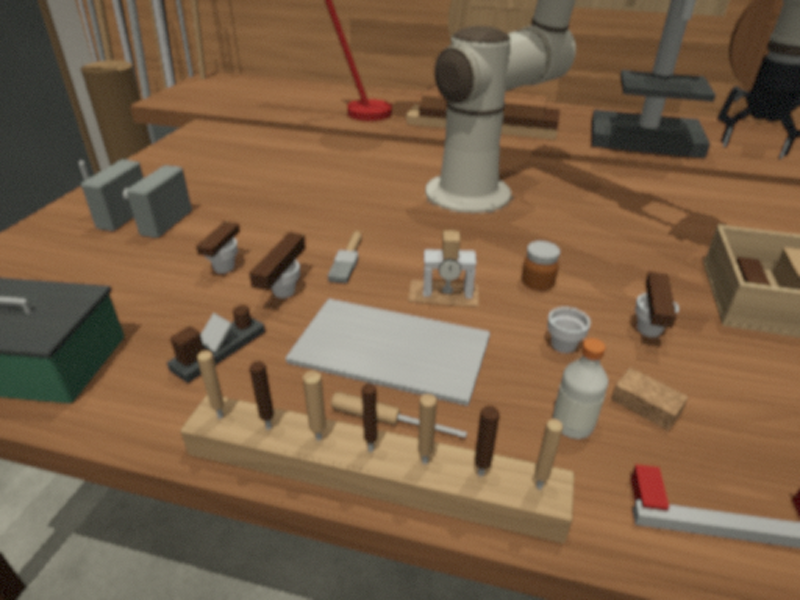

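View pics/side0.png

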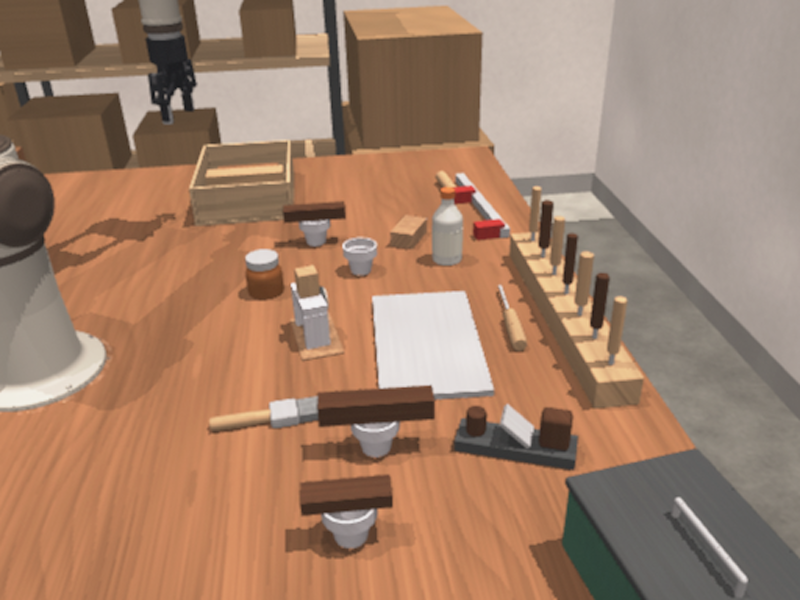

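```bash
cat >> h.py <<'E'
from scipy.optimize import minimize
def box(lx,ly,z0,z1,x0=0,y0=0): return np.array([[x0+a*lx/2,y0+b*ly/2,z] for a in(-1,1) for b in(-1,1) for z in(z0,z1)])
def ring(d,z): t=np.linspace(0,2*np.pi,40); return np.c_[d/2*np.cos(t),d/2*np.sin(t),0*t+z]
CUP=[np.r_[ring(.039,0),ring(.054,.036)],np.r_[ring(.066,.036),ring(.066,.056)]]
GAUGE=[box(.04,.014,0,.078,0,.039),box(.04,.014,0,.078,0,-.039),box(.04,.092,.062,.078),box(.034,.03,.078,.122)]
S=4
def render(f,parts,p,z):
    c,s=np.cos(p[2]),np.sin(p[2]);m=np.zeros((384*S,512*S),np.uint8)
    for P in parts:
        Q=np.c_[c*P[:,0]-s*P[:,1]+p[0],s*P[:,0]+c*P[:,1]+p[1],P[:,2]+z]
        h=cv2.convexHull(((proj(f,Q)+.5)*S).astype(np.float32)).astype(np.int32)
        cv2.fillConvexPoly(m,h,1)
    return m
def mask(f,pred,p,z,parts,pad=12):
    m0=render(f,parts,p,z)[::S,::S];ys,xs=np.nonzero(m0)
    if len(ys)==0: return None
    w=np.zeros((384,512),bool);w[max(0,ys.min()-pad):ys.max()+pad,max(0,xs.min()-pad):xs.max()+pad]=1
    hsv=cv2.cvtColor(f['pixels'],cv2.COLOR_RGB2HSV).astype(int)
    m=(pred(hsv)&w).astype(np.uint8)
    return cv2.resize(m*255,None,fx=S,fy=S,interpolation=cv2.INTER_LINEAR)>127
def fit(fs,parts,p,z,pred,step=(.02,.02,.3),pad=12):
    for k in range(2):
        ms=[mask(f,pred,p,z,parts,pad) for f in fs]
        def cost(q):
            c=0
            for f,m in zip(fs,ms):
                r=render(f,parts,q,z)>0;c+=1-(r&m).sum()/max(1,(r|m).sum())
            return c/len(fs)
        p=np.array(p,float);sim=np.vstack([p]+[p+np.eye(3)[i]*step[i]/(1+4*k) for i in range(3)])
        r=minimize(cost,p,method='Nelder-Mead',options=dict(initial_simplex=sim,xatol=1e-4,fatol=1e-4,maxiter=150));p=r.x
    return p,1-r.fun
E
python3 - <<'E'
from h import *
np.set_printoptions(precision=4,suppress=True)
a,b=load('scene0'),load('side0');fs=[a,b]
hs=[cv2.cvtColor(f['pixels'],cv2.COLOR_RGB2HSV) for f in fs]
for i,n,U,V in[(0,'bl',280,260),(1,'bl',375,405),(1,'bl',345,490),(0,'bl',660,300),(0,'plate',390,350),(1,'plate',430,340),(0,'bench',350,320),(1,'bench',200,500),(1,'cup',360,265),(0,'cup',568,330),(0,'mat',420,293),(1,'mat',320,350)]:
    print(n,hs[i][int(V*.64),int(U*.64)],end=' ')
print()
dark=lambda h:(h[...,2]<85)
grey=lambda h:(h[...,1]<60)&(h[...,2]>90)
L={'s':(.104,.02),'m':(.128,.026),'l':(.152,.032)}
for tag,A,B in[('A',(220,240),(345,490)),('B',(280,258),(376,405)),('C',(660,300),(315,212))]:
    p1=rv(a,*A,.069);p2=rv(b,*B,.069);print(tag,p1,p2)
    p0=(p1+p2)/2
    for k,(l,t) in L.items():
        best=max((fit(fs,[box(l,.034,0,t)],[p0[0],p0[1],y],.056,dark) for y in(0,.8,-.8)),key=lambda x:x[1])
        print(k,*best)
p=rv(a,390,350,.012);print('plate',p,*fit(fs,[box(.17,.3,0,.012)],[p[0],p[1],0.],0,grey))
p=(rv(a,568,330,.03)+rv(b,360,256,.03))/2;print('cup4',p,*fit(fs,CUP,[p[0],p[1],0.],0,grey))
p=(rv(a,448,270,.06)+rv(b,312,312,.06))/2;print('gauge',p,rv(a,448,293,.003),rv(b,320,345,.003))
E
```

```text
bl [ 10 146  75] bl [  9 117  70] bl [ 10 131 119] bl [ 12 146  91] plate [ 30  11 181] plate [  9   8 229] bench [ 30  11 183] bench [ 11 136 205] cup [  0  13 138] cup [ 30   8 159] mat [ 16 114 152] mat [ 13 117 212] 
A [ 0.4889 -0.4055  0.069 ] [ 0.4795 -0.4106  0.069 ]
s [ 0.4781 -0.4153  0.0552] 0.3259497722685185
m [ 0.47   -0.4155  0.061 ] 0.23963661962633587
l [ 0.4678 -0.416   0.0805] 0.1789434355923898
B [ 0.5177 -0.2675  0.069 ] [ 0.5291 -0.2606  0.069 ]
s [ 0.5455 -0.2646 -0.0929] 0.5079530136786143
m [ 0.5336 -0.2644 -0.0687] 0.49973333345145443
l [ 0.5273 -0.2645  0.0097] 0.4609999724260514
C [0.4663 0.4007 0.069 ] [0.4624 0.398  0.069 ]
s [ 0.4675  0.3991 -0.0013] 0.47218699040017187
m [ 0.4617  0.3992 -0.0436] 0.43495497731142296
l [ 0.4549  0.399  -0.041 ] 0.3393503218109838
plate [ 0.6477 -0.0207  0.012 ] [ 0.6318 -0.0236 -0.0481] 0.9076846071295637
cup4 [0.5416 0.2576 0.03  ] [0.5422 0.255  0.1679] 0.8144240412583692
gauge [0.4538 0.0224 0.06  ] [0.4506 0.0379 0.003 ] [ 0.4566 -0.0046  0.003 ]
```

Run:
```python
from h import *
np.set_printoptions(precision=4,suppress=True)
a,b=load('scene0'),load('side0');fs=[a,b]
dark=lambda h:(h[...,2]<128)&(h[...,1]>80)
grey=lambda h:(h[...,1]<60)&(h[...,2]>90)
L={'s':(.104,.02),'m':(.128,.026),'l':(.152,.032)}
out=[]
for tag,p0 in[('A',(.478,-.415)),('B',(.527,-.264)),('C',(.462,.399))]:
    for k,(l,t) in L.items():
        best=max((fit(fs,[box(l,.034,0,t)],[p0[0],p0[1],y],.056,dark,pad=6) for y in(0,.4,-.4)),key=lambda x:x[1])
        print(tag,k,*best); out.append((tag,best,[box(l,.034,0,t)],.056))
sel=[max([o for o in out if o[0]==t],key=lambda o:o[1][1]) for t in'ABC']
pl=fit(fs,[box(.17,.3,0,.012)],[.632,-.023,-.05],0,grey,pad=4);print(pl)
cu=fit(fs,CUP,[.5422,.255,0],0,grey,pad=4);print(cu)
gp=lambda h:(h[...,1]<70)&(h[...,2]>90)
ga=max((fit(fs,GAUGE[:3],[.455,.017,y],.003,gp,pad=6) for y in(0,.3,-.3)),key=lambda x:x[1]);print('gauge',ga)
sel+=[('p',pl,[box(.17,.3,0,.012)],0),('c',cu,CUP,0),('g',ga,GAUGE,.003),('mat',ga,[box(.07,.13,0,.003)],0)]
ims=[]
for f,(u,v,w,h) in zip(fs,[(115,120,330,150),(130,110,220,245)]):
    im=cv2.resize(f['pixels'][:,:,::-1],None,fx=S,fy=S,interpolation=cv2.INTER_CUBIC)
    for t,(p,_),parts,z in sel:
        c,_=cv2.findContours(render(f,parts,p,z),cv2.RETR_EXTERNAL,cv2.CHAIN_APPROX_NONE);cv2.drawContours(im,c,-1,(0,255,0),2)
    ims.append(im[v*S:(v+h)*S,u*S:(u+w)*S])
cv2.imwrite('pics/ov1.png',cv2.resize(ims[0],(800,364)));cv2.imwrite('pics/ov2.png',cv2.resize(ims[1],(538,600)))
```

```text
A s [ 0.4796 -0.4154 -0.0281] 0.7922353147488512
A m [ 0.475  -0.4145  0.0423] 0.5880237151011128
A l [ 0.462  -0.4148  0.0532] 0.44520053240616975
B s [ 0.5334 -0.2629 -0.1046] 0.5647314625893802
B m [ 0.5254 -0.2661 -0.1243] 0.7032874321196954
B l [ 0.528  -0.2651 -0.0426] 0.8099397961589885
C s [0.4625 0.4042 0.0584] 0.6825388485145023
C m [0.4585 0.4017 0.0246] 0.7879511975867599
C l [0.4543 0.4016 0.0078] 0.6373800063038866
(array([ 0.632 , -0.0238, -0.0491]), np.float64(0.9418814164609939))
(array([ 0.5422,  0.2552, -0.043 ]), np.float64(0.9396124358354391))
gauge (array([0.4441, 0.0347, 0.2258]), np.float64(0.7532145128029701))
```

View pics/ov1.png

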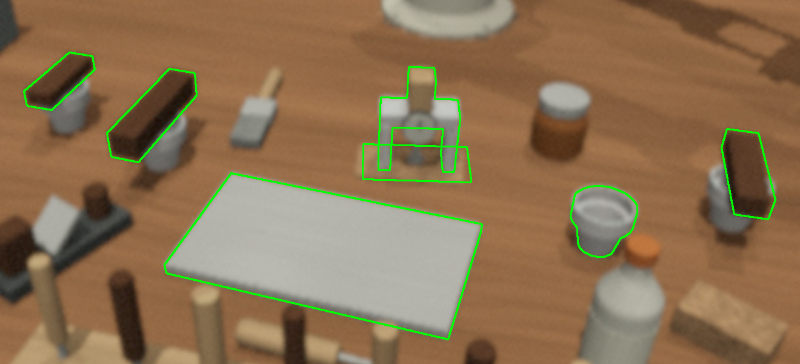

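View pics/ov2.png

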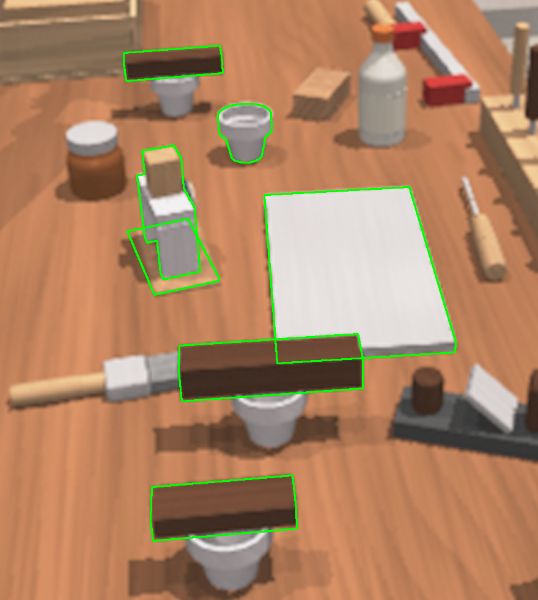

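The overlays fit: A (short) is at (0.480, −0.415), B (long) at (0.528, −0.265) and C (middle) at (0.459, 0.402). The plate and cup4 outlines match too, but the gauge yaw still needs a closer look. I'll move to hover over C.

Call:
{"method": "apply_moves", "body": {"deltas": [[0,0,0,-0.0367,-0.005,0,-1],[0,0,0,-0.0367,-0.005,0,-1],[0,0,0,-0.0367,-0.005,0,-1],[0,0,0,-0.0367,-0.005,0,-1],[0,0,0,-0.0367,-0.005,0,-1]]}}

```text
t: 0.57
tool_pos: [0.3616, 0.453, 0.231]
tcp_rot: [0.173, 0.985, -0.0, -0.0]
force: [0.3, -0.1, 0.0]
opening: 0.0857
finger_force: 0.0
```

Call:
{"method": "apply_moves", "body": {"deltas": [[0,0,0,-0.0367,-0.005,0,-1],[0,0,0,-0.0367,-0.005,0,-1],[0,0,0,-0.0367,-0.005,0,-1],[0,0,-7.1,0,0,0,-1],[0,0,-7.1,0,0,0,-1]]}}

```text
t: 0.98
tool_pos: [0.4606, 0.4008, 0.2306]
tcp_rot: [0.049, 0.999, -0.0, -0.0]
force: [-0.1, 0.1, 1.1]
opening: 0.0851
finger_force: 0.0
```

Call:
{"method": "apply_moves", "body": {"deltas": [[0,0,-7.1,0,0,0,-1],[0,0,0,0,0,0,-1],[0,0,0,0,0,0,-1]]}}

```text
t: 1.23
tool_pos: [0.4586, 0.4023, 0.2309]
tcp_rot: [-0.01, 1.0, -0.0, -0.0]
force: [-0.3, -0.0, 0.8]
opening: 0.0853
finger_force: 0.0
```

```bash
cat >> h.py <<'E'
dark=lambda h:(h[...,2]<128)&(h[...,1]>80)
grey=lambda h:(h[...,1]<60)&(h[...,2]>90)
def st():
    s=arm.sense();M=R.from_quat(s['tcp_rot']).as_matrix()
    print('t %.2f pos'%s['t'],np.round(s['tool_pos'],4),'yaw(y-axis-90) %.2f deg'%(np.degrees(np.arctan2(M[1,1],M[0,1]))-90),'tilt',np.round(M[:2,2],4),'open %.4f ff %.1f'%(s['opening'],s['finger_force']),'F',np.round(s['force'],1))
    return s,M
def to(x,y,z):
    s,M=st();d=M.T@(np.array([x,y,z])-s['tool_pos']);print('tool delta',np.round(d,4))
def ov(f,items,tag,bright=1):
    im=cv2.resize(f['pixels'][:,:,::-1],None,fx=S,fy=S,interpolation=cv2.INTER_CUBIC)
    for p,parts,z in items:
        c,_=cv2.findContours(render(f,parts,p,z),cv2.RETR_EXTERNAL,cv2.CHAIN_APPROX_NONE);cv2.drawContours(im,c,-1,(0,255,0),2)
    cv2.imwrite(f'pics/{tag}.png',cv2.resize(im,(800,600),interpolation=cv2.INTER_AREA))
E
python3 - <<'E'
from h import *
np.set_printoptions(precision=4,suppress=True)
f=snap('wrist','w1');P=[box(.128,.034,0,.026)]
p,c=fit([f],P,[.4585,.4017,.0246],.056,dark,pad=40);print(p,c,'deg',np.degrees(p[2]))
ov(f,[(p,P,.056)],'w1o')
to(p[0],p[1],.1)
E
```

```text
[0.46   0.3993 0.036 ] 0.30013730490094437 deg 2.0623111740148525
t 1.28 pos [0.4586 0.4024 0.231 ] yaw(y-axis-90) 1.13 deg tilt [-0.0004 -0.0003] open 0.0857 ff 0.0 F [-0.1  0.3 -0.6]
tool delta [-0.0014 -0.0031  0.131 ]
```

View pics/w1o.png

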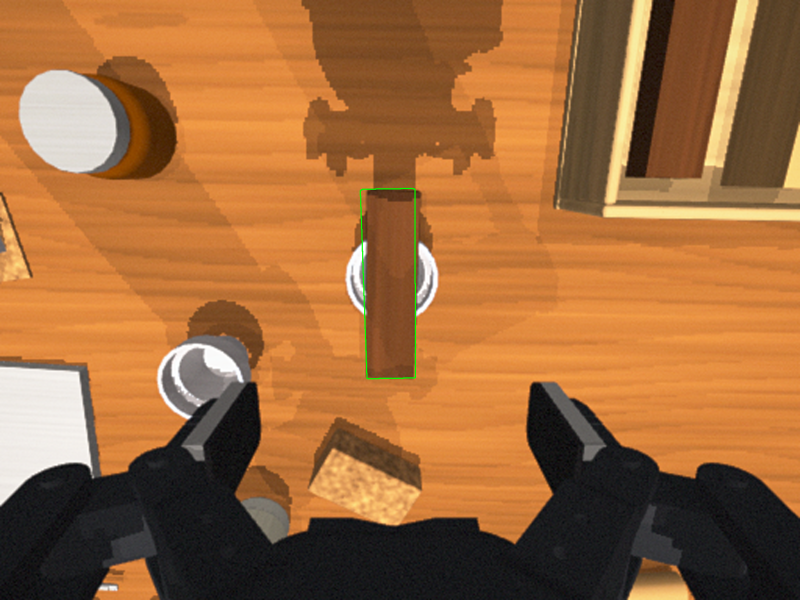

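Run:
```python
from h import *
f=load('w1')
for U,V in[(367,199),(416,199),(417,378),(367,378)]: print(rv(f,U,V,.082))
g=cv2.cvtColor(f['pixels'],cv2.COLOR_RGB2HSV)
for v in(150,180,210): print(v,[tuple(g[v,u]) for u in range(226,276,3)])
```

```text
[0.40228165 0.38474117 0.082     ]
[0.40167273 0.41539934 0.082     ]
[0.52383554 0.42026176 0.082     ]
[0.52453898 0.38520761 0.082     ]
150 [(np.uint8(14), np.uint8(187), np.uint8(219)), (np.uint8(13), np.uint8(184), np.uint8(143)), (np.uint8(13), np.uint8(178), np.uint8(106)), (np.uint8(11), np.uint8(183), np.uint8(117)), (np.uint8(12), np.uint8(171), np.uint8(116)), (np.uint8(12), np.uint8(180), np.uint8(130)), (np.uint8(11), np.uint8(180), np.uint8(142)), (np.uint8(12), np.uint8(181), np.uint8(137)), (np.uint8(12), np.uint8(174), np.uint8(141)), (np.uint8(11), np.uint8(174), np.uint8(142)), (np.uint8(12), np.uint8(185), np.uint8(142)), (np.uint8(12), np.uint8(181), np.uint8(145)), (np.uint8(12), np.uint8(176), np.uint8(142)), (np.uint8(12), np.uint8(185), np.uint8(139)), (np.uint8(13), np.uint8(176), np.uint8(100)), (np.uint8(12), np.uint8(182), np.uint8(122)), (np.uint8(13), np.uint8(177), np.uint8(137))]
180 [(np.uint8(6), np.uint8(14), np.uint8(181)), (np.uint8(0), np.uint8(1), np.uint8(253)), (np.uint8(176), np.uint8(13), np.uint8(133)), (np.uint8(11), np.uint8(188), np.ui
[... 688 characters left out ...]
nt8(222)), (np.uint8(14), np.uint8(185), np.uint8(200)), (np.uint8(11), np.uint8(182), np.uint8(125)), (np.uint8(11), np.uint8(176), np.uint8(133)), (np.uint8(12), np.uint8(173), np.uint8(147)), (np.uint8(11), np.uint8(170), np.uint8(129)), (np.uint8(11), np.uint8(177), np.uint8(125)), (np.uint8(13), np.uint8(186), np.uint8(126)), (np.uint8(12), np.uint8(174), np.uint8(132)), (np.uint8(12), np.uint8(193), np.uint8(132)), (np.uint8(12), np.uint8(172), np.uint8(132)), (np.uint8(12), np.uint8(177), np.uint8(130)), (np.uint8(12), np.uint8(179), np.uint8(135)), (np.uint8(13), np.uint8(185), np.uint8(216)), (np.uint8(14), np.uint8(188), np.uint8(217)), (np.uint8(13), np.uint8(190), np.uint8(217))]
```

The blank sits square across its cup at about (0.460, 0.4014), yaw 1.2°. I'll descend and grip it.

Call:
{"method": "apply_moves", "body": {"deltas": [[0,0,0,-0.0015,-0.001,0.04,-1],[0,0,0,0,0,0.04,-1],[0,0,0,0,0,0.04,-1],[0,0,0,0,0,0.035,-1],[0,0,0,0,0,0.015,-1]], "squeeze": 40}}

```text
t: 1.7
tool_pos: [0.4566, 0.3996, 0.0554]
tcp_rot: [-0.01, 1.0, -0.002, -0.004]
force: [-0.5, 0.2, -0.6]
opening: 0.0855
finger_force: 0.0
```

Call:
{"method": "apply_moves", "body": {"deltas": [[0,0,0,0,0,0,-1],[0,0,0,0,0,0,1],[0,0,0,0,0,0,1],[0,0,0,0,0,0,1],[0,0,0,0,0,0,1]]}}

```text
t: 2.12
tool_pos: [0.4617, 0.4023, 0.0636]
tcp_rot: [-0.011, 1.0, 0.001, 0.002]
force: [-0.0, 0.7, -0.2]
opening: 0.0391
finger_force: 0.0
```

Call:
{"method": "apply_moves", "body": {"deltas": [[0,0,0,0,0,0,1],[0,0,0,0,0,0,1],[0,0,0,0,0,0,1],[0,0,0,0,0,0,1],[0,0,0,0,0,0,1]]}}

```text
t: 2.53
tool_pos: [0.4617, 0.402, 0.0635]
tcp_rot: [-0.011, 1.0, 0.001, 0.002]
force: [-0.8, -1.3, 6.6]
opening: 0.033
finger_force: 40.7
```

Call:
{"method": "apply_moves", "body": {"deltas": [[0,0,0,0,0,-0.01,1],[0,0,0,0,0,-0.03,1],[0,0,0,0,0,-0.04,1],[0,0,0,0,0,-0.04,1],[0,0,0,0,0,-0.02,1]]}}

```text
t: 2.95
tool_pos: [0.462, 0.4026, 0.2077]
tcp_rot: [-0.011, 1.0, 0.002, 0.003]
force: [0.1, 0.2, -0.4]
opening: 0.0333
finger_force: 40.0
```

Call:
{"method": "apply_moves", "body": {"deltas": [[0,0,0,-0.0084,-0.0167,0,1],[0,0,0,-0.0168,-0.0335,0,1],[0,0,0,-0.0168,-0.0335,0,1],[0,0,0,-0.0168,-0.0335,0,1],[0,0,0,-0.0168,-0.0335,0,1]]}}

```text
t: 3.37
tool_pos: [0.5396, 0.2512, 0.202]
tcp_rot: [-0.012, 1.0, 0.0, 0.0]
force: [0.7, 0.0, -1.7]
opening: 0.0333
finger_force: 40.0
```

Call:
{"method": "apply_moves", "body": {"deltas": [[0,0,0,-0.0168,-0.0335,0,1],[0,0,0,-0.0168,-0.0335,0,1],[0,0,0,-0.0168,-0.0335,0,1],[0,0,0,-0.0168,-0.0335,0,1],[0,0,0,-0.0168,-0.0335,0,1]]}}

```text
t: 3.78
tool_pos: [0.6276, 0.0854, 0.2019]
tcp_rot: [-0.011, 1.0, 0.0, 0.0]
force: [1.1, 0.1, -0.1]
opening: 0.0336
finger_force: 40.0
```

Call:
{"method": "apply_moves", "body": {"deltas": [[0,0,0,-0.0084,-0.0167,0,1],[0,0,2,0,0,0,1],[0,0,2,0,0,0,1],[0,0,0,0,0,0,1],[0,0,0,0,0,0,1]]}}

```text
t: 4.2
tool_pos: [0.6358, 0.0706, 0.2016]
tcp_rot: [0.023, 1.0, 0.0, -0.0]
force: [-0.7, 0.8, -0.5]
opening: 0.0334
finger_force: 39.9
```

Run:
```python
from h import *
f=snap('wrist','w2')
to(.6367,.0712,.0195)
```

```text
t 4.25 pos [0.6358 0.0707 0.2016] yaw(y-axis-90) -2.62 deg tilt [0.0001 0.    ] open 0.0332 ff 39.9 F [-0.8  0.5 -1. ]
tool delta [-0.0009  0.0005  0.1821]
```

View pics/w2.png

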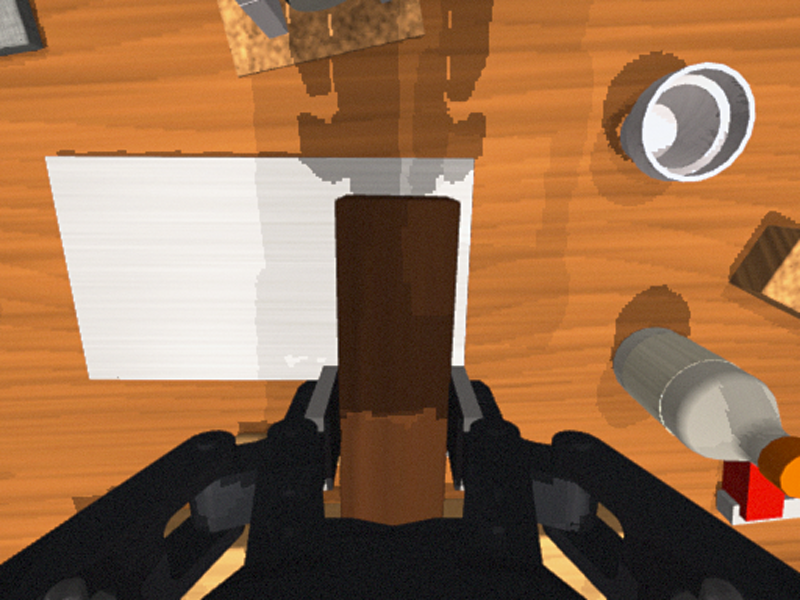

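Run:
```python
from h import *
f=load('w2')
for U,V in[(46,156),(474,158),(89,379),(463,366)]: print('plate',rv(f,U,V,.012))
z=.2016-.0075+.026
for U,V in[(337,198),(458,200)]: print('blank end',rv(f,U,V,z))
```

```text
plate [ 0.54123027 -0.1666914   0.012     ]
plate [0.55612738 0.13053944 0.012     ]
plate [ 0.71029947 -0.17635073  0.012     ]
plate [0.7126769  0.12252186 0.012     ]
blank end [0.57005191 0.058571   0.2201    ]
blank end [0.57203545 0.09066143 0.2201    ]
```

Call:
{"method": "apply_moves", "body": {"deltas": [[0,0,0.3,-0.002,0.001,0.03,1],[0,0,0,0,0,0.04,1],[0,0,0,0,0,0.04,1],[0,0,0,0,0,0.04,1],[0,0,0,0,0,0.02,1]]}}

```text
t: 4.67
tool_pos: [0.6341, 0.0722, 0.0258]
tcp_rot: [0.025, 1.0, 0.0, -0.004]
force: [0.3, -0.4, -1.6]
opening: 0.033
finger_force: 39.9
```

Call:
{"method": "apply_moves", "body": {"deltas": [[0,0,0,0,0,0.006,1],[0,0,0,0,0,0.003,1],[0,0,0,0,0,0.002,1],[0,0,0,0,0,0,1],[0,0,0,0,0,0,1]]}}

```text
t: 5.08
tool_pos: [0.6398, 0.0714, 0.0227]
tcp_rot: [0.026, 1.0, -0.0, 0.002]
force: [0.3, -0.1, -0.1]
opening: 0.0331
finger_force: 39.9
```

Call:
{"method": "apply_moves", "body": {"deltas": [[0,0,0,0.001,0,0.0015,1],[0,0,0,0.001,0,0.0015,1],[0,0,0,0,0,0,1],[0,0,0,0,0,0,1]]}}

```text
t: 5.42
tool_pos: [0.6378, 0.0714, 0.0197]
tcp_rot: [0.026, 1.0, -0.0, 0.002]
force: [-0.8, -0.3, 6.5]
opening: 0.0332
finger_force: 40.6
```

Run:
```python
from h import *
to(.6378,.0719,.0195)
```

```text
t 5.42 pos [0.6378 0.0714 0.0197] yaw(y-axis-90) -2.99 deg tilt [ 0.0041 -0.0002] open 0.0332 ff 40.6 F [-0.8 -0.3  6.5]
tool delta [0.     0.0005 0.0002]
```

Call:
{"method": "apply_moves", "body": {"deltas": [[0,0,0,0,0,0,-1],[0,0,0,0,0,0,-1],[0,0,0,0,0,0,-1],[0,0.24,0,0,0,-0.01,-1],[0,0,0,0,0,-0.03,-1]]}}

```text
t: 5.83
tool_pos: [0.6319, 0.0717, 0.0529]
tcp_rot: [0.026, 1.0, 0.0, -0.007]
force: [0.3, 0.0, -0.2]
opening: 0.0856
finger_force: 0.0
```

Call:
{"method": "apply_moves", "body": {"deltas": [[0,0,0,0,0,-0.04,-1],[0,0,0,0,0,-0.04,-1],[0,0,0,0,0,-0.04,-1],[0,0,0,0,0,-0.03,-1],[0,0,0,0,0,-0.02,-1]]}}

```text
t: 6.25
tool_pos: [0.6383, 0.0714, 0.233]
tcp_rot: [0.026, 1.0, -0.0, 0.001]
force: [0.3, -0.3, 0.4]
opening: 0.0854
finger_force: 0.0
```

Call:
{"method": "apply_moves", "body": {"deltas": [[0,0,0,0.0046,-0.017,0,-1],[0,0,0,0.0092,-0.0341,0,-1],[0,0,0,0.0092,-0.0341,0,-1],[0,0,0,0.0092,-0.0341,0,-1],[0,0,0,0.0092,-0.0341,0,-1]]}}

```text
t: 6.67
tool_pos: [0.5867, -0.0807, 0.2282]
tcp_rot: [0.026, 1.0, -0.0, -0.002]
force: [0.3, -0.4, -0.5]
opening: 0.0854
finger_force: 0.0
```

Call:
{"method": "apply_moves", "body": {"deltas": [[0,0,0,0.0092,-0.0341,0,-1],[0,0,0,0.0092,-0.0341,0,-1],[0,0,0,0.0092,-0.0341,0,-1],[0,0,0,0.0092,-0.0341,0,-1],[0,0,0,0.0092,-0.0341,0,-1]]}}

```text
t: 7.08
tool_pos: [0.5319, -0.2489, 0.2285]
tcp_rot: [0.026, 1.0, -0.0, -0.002]
force: [0.3, -0.8, 0.1]
opening: 0.0854
finger_force: 0.0
```

Call:
{"method": "apply_moves", "body": {"deltas": [[0,0,0,0.0046,-0.017,0,-1],[0,0,0,0,0,0,-1],[0,0,0,0,0,0,-1]]}}

```text
t: 7.33
tool_pos: [0.5269, -0.2647, 0.2282]
tcp_rot: [0.027, 1.0, 0.0, -0.002]
force: [-0.1, -1.2, 0.2]
opening: 0.0852
finger_force: 0.0
```

Run:
```python
from h import *
f=snap('wrist','w3');snap('scene','s3');snap('side','d3')
to(.528,-.265,.062)
```

```text
t 7.48 pos [ 0.5276 -0.2629  0.2279] yaw(y-axis-90) -2.91 deg tilt [-0.004   0.0006] open 0.0851 ff 0.0 F [-0.1  0.5 -0.1]
tool delta [-0.0012 -0.0021  0.1659]
```

View pics/w3.png

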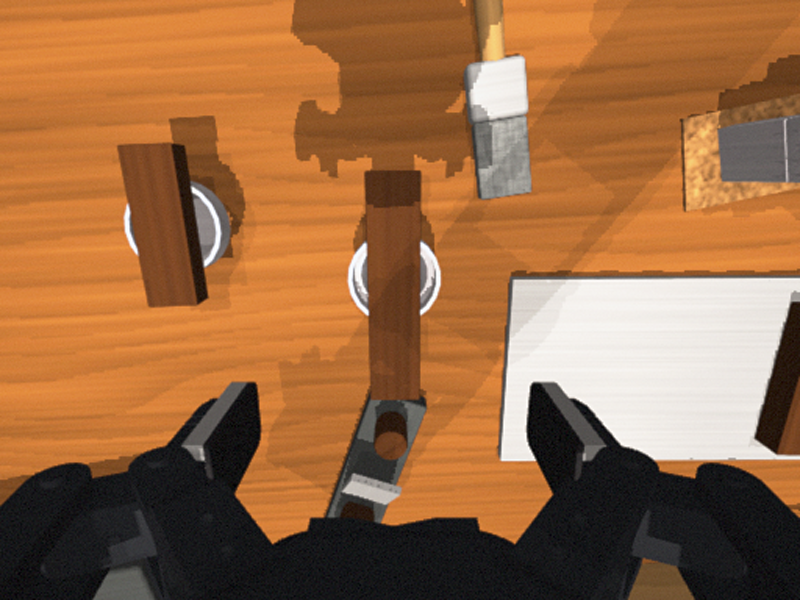

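Run:
```python
from h import *
f=load('w3')
for n,z,C in[('B',.088,[(365,172),(420,171),(420,398),(369,398)]),('A',.076,[(119,146),(172,144),(198,304),(148,306)])]:
    q=np.array([rv(f,U,V,z)[:2] for U,V in C]);a=(q[0]+q[1])/2;b=(q[2]+q[3])/2;d=b-a
    print(n,q.round(4).tolist(),'c',(a+b)/2,'len',np.hypot(*d),'w',np.hypot(*(q[1]-q[0])),'yaw',np.degrees(np.arctan2(d[1],d[0])))
to(.528,-.265,.062)
```

```text
B [[0.4528, -0.2776], [0.454, -0.2447], [0.6037, -0.2503], [0.6018, -0.2854]] c [ 0.52809868 -0.26447727] len 0.14946054106130321 w 0.032870736111504734 yaw -2.562939159515029
A [[0.4293, -0.4279], [0.4299, -0.3952], [0.5318, -0.3969], [0.5314, -0.4309]] c [ 0.4806326  -0.41272991] len 0.10202805182315024 w 0.032698537550570964 yaw -1.2893103613983803
t 7.48 pos [ 0.5276 -0.2629  0.2279] yaw(y-axis-90) -2.91 deg tilt [-0.004   0.0006] open 0.0851 ff 0.0 F [-0.1  0.5 -0.1]
tool delta [-0.0012 -0.0021  0.1659]
```

Call:
{"method": "apply_moves", "body": {"deltas": [[0,-0.23,-0.4,-0.0005,-0.0018,0.02,-1],[0,0,0,0,0,0.035,-1],[0,0,0,0,0,0.035,-1],[0,0,0,0,0,0.035,-1],[0,0,0,0,0,0.025,-1]]}}

```text
t: 7.9
tool_pos: [0.5267, -0.2634, 0.0746]
tcp_rot: [0.022, 1.0, 0.001, -0.001]
force: [0.2, 0.3, -0.4]
opening: 0.0855
finger_force: 0.0
```

Call:
{"method": "apply_moves", "body": {"deltas": [[0,0,0,0,0,0.012,-1],[0,0,0,0,0,0.003,-1],[0,0,0,0,0,0,-1],[0,0,0,0,0,0,1],[0,0,0,0,0,0,1]]}}

```text
t: 8.32
tool_pos: [0.5291, -0.267, 0.0652]
tcp_rot: [0.022, 1.0, -0.001, 0.002]
force: [0.6, -0.5, 1.1]
opening: 0.064
finger_force: 0.0
```

Call:
{"method": "apply_moves", "body": {"deltas": [[0,0,0,0,0,0,1],[0,0,0,0,0,0,1],[0,0,0,0,0,0,1],[0,0,0,0,0,0,1],[0,0,0,0,0,0,1]]}}

```text
t: 8.73
tool_pos: [0.5283, -0.2662, 0.064]
tcp_rot: [0.023, 1.0, -0.0, 0.001]
force: [-0.7, 2.3, 7.1]
opening: 0.0335
finger_force: 42.6
```

Run:
```python
from h import *
to(.633,-.023,.2)
```

```text
t 8.73 pos [ 0.5283 -0.2662  0.064 ] yaw(y-axis-90) -2.59 deg tilt [ 0.0014 -0.0006] open 0.0335 ff 42.6 F [-0.7  2.3  7.1]
tool delta [-0.0939  0.2476 -0.136 ]
```

Call:
{"method": "apply_moves", "body": {"deltas": [[0,0,0,0,0,-0.01,1],[0,0,0,0,0,-0.03,1],[0,0,0,0,0,-0.03,1],[0,0,0,0,0,-0.03,1],[0,0,0.3,0,0,-0.02,1]]}}

```text
t: 9.15
tool_pos: [0.5282, -0.2667, 0.1864]
tcp_rot: [0.025, 1.0, -0.001, 0.001]
force: [0.9, -0.1, -0.6]
opening: 0.0335
finger_force: 41.7
```

Call:
{"method": "apply_moves", "body": {"deltas": [[0,0,0,-0.006,0.0155,0,1],[0,0,0,-0.0117,0.031,0,1],[0,0,0,-0.0117,0.031,0,1],[0,0,0,-0.0117,0.031,0,1],[0,0,0,-0.0117,0.031,0,1]]}}

```text
t: 9.57
tool_pos: [0.5874, -0.1281, 0.183]
tcp_rot: [0.025, 1.0, -0.0, -0.0]
force: [0.7, -0.7, -1.4]
opening: 0.0331
finger_force: 41.8
```

Call:
{"method": "apply_moves", "body": {"deltas": [[0,0,0,-0.0117,0.031,0,1],[0,0,0,-0.0117,0.031,0,1],[0,0,0,-0.0117,0.031,0,1],[0,0,0,-0.006,0.0155,0,1],[0,0,0,0,0,0,1]]}}

```text
t: 9.98
tool_pos: [0.6344, -0.0195, 0.1828]
tcp_rot: [0.023, 1.0, 0.001, 0.0]
force: [-0.0, -0.8, -1.7]
opening: 0.0334
finger_force: 41.7
```

Call:
{"method": "apply_moves", "body": {"deltas": [[0,0,0,0,0,0,1],[0,0,0,0,0,0,1]]}}

```text
t: 10.15
tool_pos: [0.6334, -0.0239, 0.1826]
tcp_rot: [0.025, 1.0, -0.0, -0.0]
force: [-0.2, 0.1, -0.6]
opening: 0.0334
finger_force: 41.7
```

Run:
```python
from h import *
to(.633,-.023,.020)
snap('wrist','w4')
```

```text
t 10.15 pos [ 0.6334 -0.0239  0.1826] yaw(y-axis-90) -2.91 deg tilt [-0.0008 -0.0006] open 0.0334 ff 41.7 F [-0.2  0.1 -0.6]
tool delta [0.0003 0.001  0.1626]
```

Call:
{"method": "apply_moves", "body": {"deltas": [[0,0,0,0,0.001,0.02,1],[0,0,0,0,0,0.035,1],[0,0,0,0,0,0.035,1],[0,0,0,0,0,0.035,1],[0,0,0,0,0,0.02,1]]}}

```text
t: 10.62
tool_pos: [0.6307, -0.0231, 0.0334]
tcp_rot: [0.026, 1.0, 0.0, -0.003]
force: [-1.2, 0.6, -2.2]
opening: 0.0336
finger_force: 41.7
```

Call:
{"method": "apply_moves", "body": {"deltas": [[0,0,0,0,0,0.01,1],[0,0,0,0,0,0.005,1],[0,0,0,0,0,0,1],[0,0,0,0,0,0.0015,1],[0,0,0,0,0,0,1]]}}

```text
t: 11.03
tool_pos: [0.6354, -0.0226, 0.0232]
tcp_rot: [0.025, 1.0, -0.0, 0.002]
force: [0.1, -0.0, -1.1]
opening: 0.0338
finger_force: 41.7
```

Run:
```python
from h import *
to(.633,-.023,.020)
```

```text
t 11.03 pos [ 0.6354 -0.0226  0.0232] yaw(y-axis-90) -2.90 deg tilt [ 0.0033 -0.0008] open 0.0338 ff 41.7 F [ 0.1 -0.  -1.1]
tool delta [ 0.0024 -0.0005  0.0032]
```

Call:
{"method": "apply_moves", "body": {"deltas": [[0,0.19,0,0.0024,0,0.0015,1],[0,0,0,0,0,0.002,1],[0,0,0,0,0,0,1],[0,0,0,0,0,0,1],[0,0,0,0,0,0,-1]]}}

```text
t: 11.45
tool_pos: [0.6323, -0.022, 0.0191]
tcp_rot: [0.025, 1.0, -0.0, -0.001]
force: [-0.1, -1.0, 0.7]
opening: 0.0439
finger_force: 0.0
```

Call:
{"method": "apply_moves", "body": {"deltas": [[0,0,0,0,0,0,-1],[0,0,0,0,0,0,-1],[0,0,0,0,0,-0.005,-1],[0,0,0,0,0,-0.02,-1],[0,0,0,0,0,-0.03,-1]]}}

```text
t: 11.87
tool_pos: [0.6288, -0.0213, 0.07]
tcp_rot: [0.025, 1.0, 0.001, -0.005]
force: [0.0, -0.3, 0.4]
opening: 0.0852
finger_force: 0.0
```

Call:
{"method": "apply_moves", "body": {"deltas": [[0,0,0,0,0,-0.035,-1],[0,0,0,0,0,-0.035,-1],[0,0,0,0,0,-0.035,-1],[0,0,0,0,0,-0.025,-1],[0,0,0,0,0,-0.015,-1]]}}

```text
t: 12.28
tool_pos: [0.6337, -0.0223, 0.2227]
tcp_rot: [0.025, 1.0, -0.001, 0.001]
force: [1.2, -0.3, -0.4]
opening: 0.0852
finger_force: 0.0
```

Call:
{"method": "apply_moves", "body": {"deltas": [[0,0,0,0.0055,-0.0166,0,-1],[0,0,0,0.0111,-0.0332,0,-1],[0,0,0,0.0111,-0.0332,0,-1],[0,0,0,0.0111,-0.0332,0,-1],[0,0,0,0.0111,-0.0332,0,-1]]}}

```text
t: 12.7
tool_pos: [0.574, -0.1698, 0.2182]
tcp_rot: [0.025, 1.0, -0.0, -0.002]
force: [-0.3, -0.4, 0.3]
opening: 0.0853
finger_force: 0.0
```

Call:
{"method": "apply_moves", "body": {"deltas": [[0,0,0,0.0111,-0.0332,0,-1],[0,0,0,0.0111,-0.0332,0,-1],[0,0,0,0.0111,-0.0332,0,-1],[0,0,0,0.0111,-0.0332,0,-1],[0,0,0,0.0111,-0.0332,0,-1]]}}

```text
t: 13.12
tool_pos: [0.5101, -0.3331, 0.2184]
tcp_rot: [0.025, 1.0, -0.0, -0.002]
force: [0.5, -0.9, 0.1]
opening: 0.0854
finger_force: 0.0
```

Call:
{"method": "apply_moves", "body": {"deltas": [[0,0,0,0.0111,-0.0332,0,-1],[0,0,0,0.0111,-0.0332,0,-1],[0,0,0,0.0055,-0.0166,0,-1],[0,0,0,0,0,0,-1],[0,0,0,0,0,0,-1]]}}

```text
t: 13.53
tool_pos: [0.4789, -0.4133, 0.2181]
tcp_rot: [0.026, 1.0, 0.0, -0.002]
force: [1.1, 0.5, -0.6]
opening: 0.0855
finger_force: 0.0
```

Run:
```python
from h import *
f=snap('wrist','w5')
to(.480,-.414,.061)
P=[box(.104,.034,0,.02)]
d2=lambda h:(h[...,2]<165)&(h[...,1]>120)&(h[...,0]<14)
p,c=fit([f],P,[.480,-.414,-.02],.056,d2,pad=8);print(p,c,np.degrees(p[2]))
ov(f,[([.480,-.414,-.0225],P,.056)],'w5o')
```

```text
t 13.58 pos [ 0.4794 -0.4123  0.2181] yaw(y-axis-90) -2.88 deg tilt [-0.0033  0.0012] open 0.0853 ff 0.0 F [ 0.6 -0.3  0.9]
tool delta [-0.0012 -0.0018  0.1571]
[ 0.47991813 -0.41397023 -0.01599539] 0.8824788807196322 -0.9164683649429798
```

View pics/w5o.png

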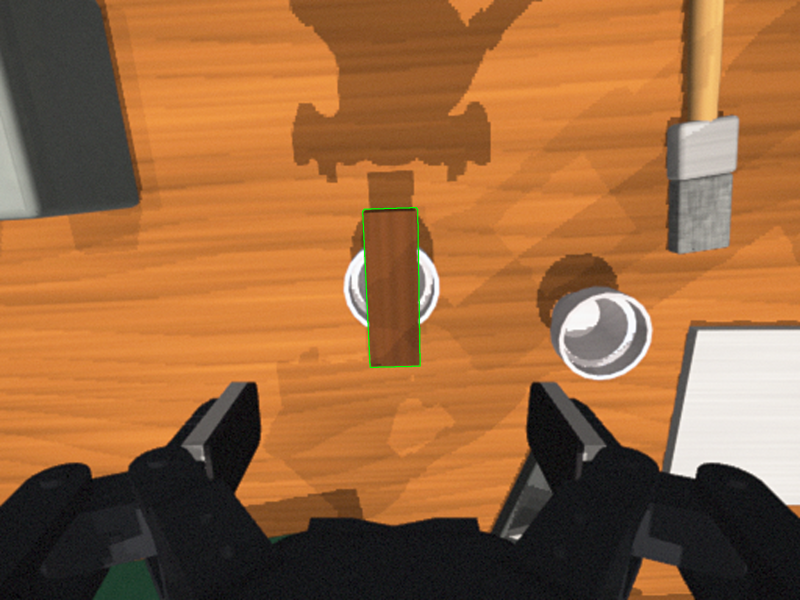

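Call:
{"method": "apply_moves", "body": {"deltas": [[0,0,-1.6,-0.001,-0.0018,0.02,-1],[0,0,0,0,0,0.035,-1],[0,0,0,0,0,0.035,-1],[0,0,0,0,0,0.03,-1],[0,0,0,0,0,0.02,-1]]}}

```text
t: 14.0
tool_pos: [0.4793, -0.4113, 0.0745]
tcp_rot: [0.01, 1.0, 0.002, -0.003]
force: [0.2, 1.2, -0.6]
opening: 0.0852
finger_force: 0.0
```

Call:
{"method": "apply_moves", "body": {"deltas": [[0,0,0,0,0,0.012,-1],[0,0,0,0,0,0.005,-1],[0,0,0,0,0,0,-1],[0,0,0,0,0,0,1],[0,0,0,0,0,0,1]]}}

```text
t: 14.42
tool_pos: [0.4807, -0.4159, 0.0634]
tcp_rot: [0.011, 1.0, -0.001, -0.001]
force: [-0.1, -0.1, 0.6]
opening: 0.0639
finger_force: 0.0
```

Call:
{"method": "apply_moves", "body": {"deltas": [[0,0,0,0,0,0,1],[0,0,0,0,0,0,1],[0,0,0,0,0,0,1],[0,0,0,0,0,0,1],[0,0,0,0,0,0,1]]}}

```text
t: 14.83
tool_pos: [0.4801, -0.4157, 0.0625]
tcp_rot: [0.011, 1.0, -0.001, -0.001]
force: [-0.2, 0.8, 5.6]
opening: 0.0329
finger_force: 40.4
```

Run:
```python
from h import *
to(.6283,-.1175,.2)
```

```text
t 14.83 pos [ 0.4801 -0.4157  0.0625] yaw(y-axis-90) -1.29 deg tilt [-0.0021 -0.0013] open 0.0329 ff 40.4 F [-0.2  0.8  5.6]
tool delta [-0.1412  0.3012 -0.1383]
```

Call:
{"method": "apply_moves", "body": {"deltas": [[0,0,0,0,0,-0.01,1],[0,0,0,0,0,-0.03,1],[0,0,0,0,0,-0.03,1],[0,0,0,0,0,-0.03,1],[0,0,0,0,0,-0.02,1]]}}

```text
t: 15.25
tool_pos: [0.4804, -0.4158, 0.1849]
tcp_rot: [0.011, 1.0, -0.001, -0.001]
force: [1.0, -0.7, 0.5]
opening: 0.0326
finger_force: 39.9
```

Call:
{"method": "apply_moves", "body": {"deltas": [[0,0,0,-0.007,0.015,0,1],[0,0,0,-0.0141,0.0301,0,1],[0,0,0,-0.0141,0.0301,0,1],[0,0,0,-0.0141,0.0301,0,1],[0,0,0,-0.0141,0.0301,0,1]]}}

```text
t: 15.67
tool_pos: [0.5462, -0.2784, 0.1796]
tcp_rot: [0.011, 1.0, 0.001, -0.003]
force: [0.3, 0.1, -1.1]
opening: 0.0326
finger_force: 39.9
```

Call:
{"method": "apply_moves", "body": {"deltas": [[0,0,0,-0.0141,0.0301,0,1],[0,0,0,-0.0141,0.0301,0,1],[0,0,0,-0.0141,0.0301,0,1],[0,0,0,-0.0141,0.0301,0,1],[0,0,0,-0.0141,0.0301,0,1]]}}

```text
t: 16.08
tool_pos: [0.6199, -0.1294, 0.1794]
tcp_rot: [0.011, 1.0, 0.001, -0.003]
force: [0.6, -0.4, 0.3]
opening: 0.0329
finger_force: 39.9
```

Call:
{"method": "apply_moves", "body": {"deltas": [[0,0,0,-0.007,0.015,0,1],[0,0,1.6,0,0,0,1],[0,0,0,0,0,0,1],[0,0,0,0,0,0,1]]}}

```text
t: 16.42
tool_pos: [0.6268, -0.1165, 0.1796]
tcp_rot: [0.025, 1.0, 0.0, -0.003]
force: [-0.3, -0.9, -0.8]
opening: 0.0333
finger_force: 40.0
```

Run:
```python
from h import *
to(.6283,-.1175,.0185)
```

```text
t 16.42 pos [ 0.6268 -0.1165  0.1796] yaw(y-axis-90) -2.81 deg tilt [-0.0054  0.0008] open 0.0333 ff 40.0 F [-0.3 -0.9 -0.8]
tool delta [-0.0024 -0.001   0.161 ]
```

Call:
{"method": "apply_moves", "body": {"deltas": [[0,0,0,0,-0.001,0.02,1],[0,0,0,0,0,0.035,1],[0,0,0,0,0,0.035,1],[0,0,0,0,0,0.035,1],[0,0,0,0,0,0.02,1]]}}

```text
t: 16.83
tool_pos: [0.6236, -0.1179, 0.0308]
tcp_rot: [0.026, 1.0, 0.001, -0.005]
force: [-0.1, 0.5, -1.2]
opening: 0.033
finger_force: 40.0
```

Call:
{"method": "apply_moves", "body": {"deltas": [[0,0,0,0,0,0.01,1],[0,0,0,0,0,0.004,1],[0,0,0,0,0,0.001,1],[0,0,0,0,0,0.001,1],[0,0,0,0,0,0,1]]}}

```text
t: 17.25
tool_pos: [0.6283, -0.119, 0.0217]
tcp_rot: [0.025, 1.0, -0.001, -0.0]
force: [0.2, 0.1, -1.2]
opening: 0.0329
finger_force: 39.9
```

Run:
```python
from h import *
to(.6283,-.1175,.0185)
```

```text
t 17.25 pos [ 0.6283 -0.119   0.0217] yaw(y-axis-90) -2.89 deg tilt [-0.0002 -0.0011] open 0.0329 ff 39.9 F [ 0.2  0.1 -1.2]
tool delta [0.0001 0.0015 0.0032]
```

Call:
{"method": "apply_moves", "body": {"deltas": [[0,0,0,0,0.001,0.0017,1],[0,0,0,0,0,0.0017,1],[0,0,0,0,0,0,1],[0,0,0,0,0,0,1],[0,0,0,0,0,0,-1]]}}

```text
t: 17.67
tool_pos: [0.628, -0.1176, 0.0177]
tcp_rot: [0.025, 1.0, -0.0, -0.001]
force: [-0.2, 0.1, 1.3]
opening: 0.0439
finger_force: 0.0
```

Call:
{"method": "apply_moves", "body": {"deltas": [[0,0,0,0,0,0,-1],[0,0,0,0,0,0,-1],[0,0,0,0,0,-0.005,-1],[0,0,0,0,0,-0.02,-1],[0,0,0,0,0,-0.03,-1]]}}

```text
t: 18.08
tool_pos: [0.6244, -0.1163, 0.0685]
tcp_rot: [0.025, 1.0, 0.001, -0.005]
force: [0.6, 0.1, 0.2]
opening: 0.0855
finger_force: 0.0
```

Call:
{"method": "apply_moves", "body": {"deltas": [[0,0,0,0,0,-0.035,-1],[0,0,0,0,0,-0.035,-1],[0,0,0,0,0,-0.035,-1],[0,0,0,0,0,-0.035,-1],[0,0,0,0.01,0.01,-0.035,-1]]}}

```text
t: 18.5
tool_pos: [0.6187, -0.1081, 0.2483]
tcp_rot: [0.026, 1.0, -0.0, -0.001]
force: [1.0, 1.0, 0.3]
opening: 0.0856
finger_force: 0.0
```

Call:
{"method": "apply_moves", "body": {"deltas": [[0,0,0,0.02,0.025,-0.03,-1],[0,0,0,0.02,0.03,0,-1],[0,0,0,0.01,0.03,0,-1],[0,0,0,0,0,0,-1],[0,0,0,0,0,0,-1]]}}

```text
t: 18.92
tool_pos: [0.5733, -0.0196, 0.2755]
tcp_rot: [0.024, 1.0, -0.0, -0.001]
force: [-0.9, -0.1, -0.3]
opening: 0.0855
finger_force: 0.0
```

Run:
```python
from h import *
f=snap('wrist','w6');a=snap('scene','s6');b=snap('side','d6');st()
```

```text
t 19.07 pos [ 0.5738 -0.0217  0.2747] yaw(y-axis-90) -2.93 deg tilt [-0.0039 -0.0001] open 0.0854 ff 0.0 F [-0.4 -1.3 -0.6]
```

View pics/w6.png

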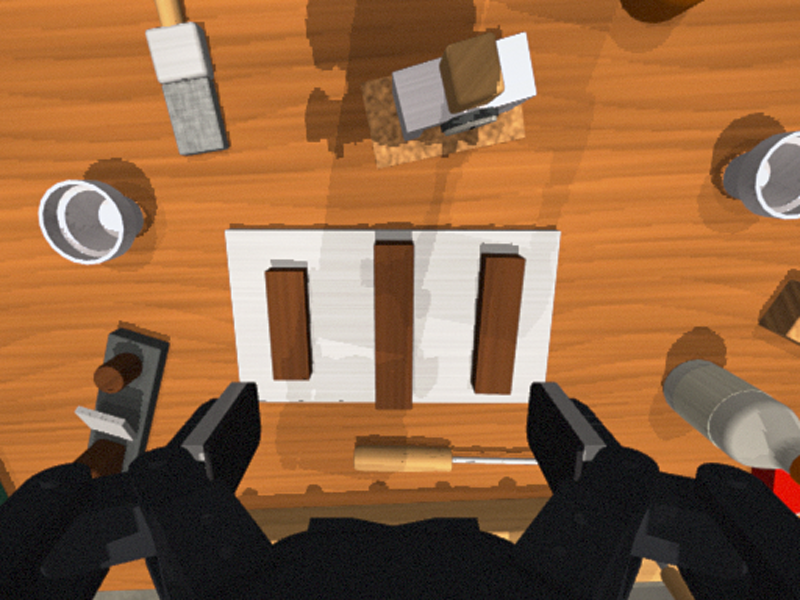

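Run:
```python
from h import *
np.set_printoptions(precision=4,suppress=True)
f=load('w6');a=load('s6');b=load('d6')
q={}
for n,z,C in[('plate',.012,[(226,231),(561,231),(530,402),(257,402)]),('mat',.003,[(378,166),(525,136)]),('beam',.081,[(394,71),(525,33),(536,96),(405,138)]),
  ('short',.032,[(266,270),(307,268),(311,379),(274,380)]),('long',.044,[(374,241),(412,241),(412,409),(375,408)]),('mid',.038,[(480,258),(524,259),(512,394),(473,392)])]:
    P=np.array([rv(f,U,V,z)[:2] for U,V in C]);d=P[1]-P[0]
    print(n,P.tolist(),'c',P.mean(0),'yaw',np.degrees(np.arctan2(-d[0],d[1])),'sides',[np.hypot(*(P[i]-P[i-1])) for i in range(1,len(P))])
d2=lambda h:(h[...,2]<165)&(h[...,1]>90)
for n,l,t,p in[('short',.104,.02,(.628,-.1175)),('long',.152,.032,(.633,-.023)),('mid',.128,.026,(.6378,.0715))]:
    P=[box(l,.034,0,t)]
    print(n,*fit([f],P,[*p,-.05],.012,d2,step=(.005,.005,.03),pad=8),*fit([f,a,b],P,[*p,-.05],.012,d2,step=(.005,.005,.03),pad=6))
```

```text
plate [[0.5423761392006644, -0.16704511597946342], [0.5565282292720009, 0.13056502976273174], [0.7241705133356233, 0.10914481441460545], [0.7113535910238356, -0.16153089846084354]] c [ 0.6336 -0.0222] yaw -2.722503563503266 sides [np.float64(0.29794643898203893), np.float64(0.16900521007243652), np.float64(0.2709789937212457)]
mat [[0.49347562171478015, -0.02913216057695287], [0.4749029417615278, 0.09844908937939935]] c [0.4842 0.0347] yaw 8.282668624432938 sides [np.float64(0.1289260244522849)]
beam [[0.4347978508060313, -0.01250129686216841], [0.4162881307480348, 0.07475903226790379], [0.4548224422586943, 0.08351679808871562], [0.47746491520999046, -0.006812056355843995]] c [0.4458 0.0347] yaw 11.97610308387335 sides [np.float64(0.08920187653022735), np.float64(0.039516978955541696), np.float64(0.09312348536548992)]
short [[0.5754040522592377, -0.13001888570796888], [0.5753367060868261, -0.09436475002901107], [0.6798856646024451, -0.10114286919655031], [0.6792679633114831, -0.1356137148747628]] c [ 0.6275 -0.1153] yaw 0.10822438359688209 sides [np.float64(0.035654199283120504), np.
[... 308 characters left out ...]
64(0.031321941605120786), np.float64(0.15415790256691136), np.float64(0.03399493831061005)]
mid [[0.5725934161257636, 0.05395468115502158], [0.5752174901194318, 0.09116884028846992], [0.7009839186738198, 0.08420328645611455], [0.6972437423121715, 0.0482140669213731]] c [0.6365 0.0694] yaw -4.033409035440996 sides [np.float64(0.037306559802987214), np.float64(0.12595917390772865), np.float64(0.03618304633300033)]
short [ 0.63   -0.1179 -0.0498] 0.9030020181634713 [ 0.6297 -0.118  -0.0323] 0.7425638414307717
long [ 0.6331 -0.0224 -0.0533] 0.9131163600740176 [ 0.6329 -0.0225 -0.0467] 0.7112525165989823
mid [ 0.6378  0.0708 -0.0588] 0.9093688315439796 [ 0.635   0.0715 -0.0565] 0.7052593934722894
```

Call:
{"method": "apply_moves", "body": {"deltas": [[0,0,0,0.016,0.006,0,-1],[0,0,0,0.0327,0.0124,0,-1],[0,0,0,0.0327,0.0124,0,-1],[0,0,0,0.0327,0.0124,0,-1],[0,0,0,0.016,0.006,0,-1]]}}

```text
t: 19.48
tool_pos: [0.4439, 0.0352, 0.2749]
tcp_rot: [0.026, 1.0, 0.0, -0.003]
force: [0.3, 0.1, -0.1]
opening: 0.0855
finger_force: 0.0
```

Call:
{"method": "apply_moves", "body": {"deltas": [[0,0,-5,0,0,0,-1],[0,0,-5,0,0,0,-1],[0,0,-5,0,0,0,-1],[0,0,0,0,0,0,-1],[0,0,0,0,0,0,-1]]}}

```text
t: 19.9
tool_pos: [0.4465, 0.0342, 0.2753]
tcp_rot: [-0.104, 0.995, 0.0, -0.002]
force: [-0.5, -0.3, -0.3]
opening: 0.0858
finger_force: 0.0
```

Run:
```python
from h import *
f=snap('wrist','w7')
to(.446,.0345,.090)
p=(.446,.0345,np.radians(12))
ov(f,[(p,[g],.003) for g in GAUGE[2:]]+[((.4496,.0297,np.radians(8.3)),[box(.07,.13,0,.003)],0)],'w7o')
```

```text
t 19.95 pos [0.4464 0.0343 0.2753] yaw(y-axis-90) 11.92 deg tilt [-0.0039  0.0001] open 0.0853 ff 0.0 F [ 0.3 -0.9 -0. ]
tool delta [-4.000e-04  1.000e-04  1.853e-01]
```

View pics/w7o.png

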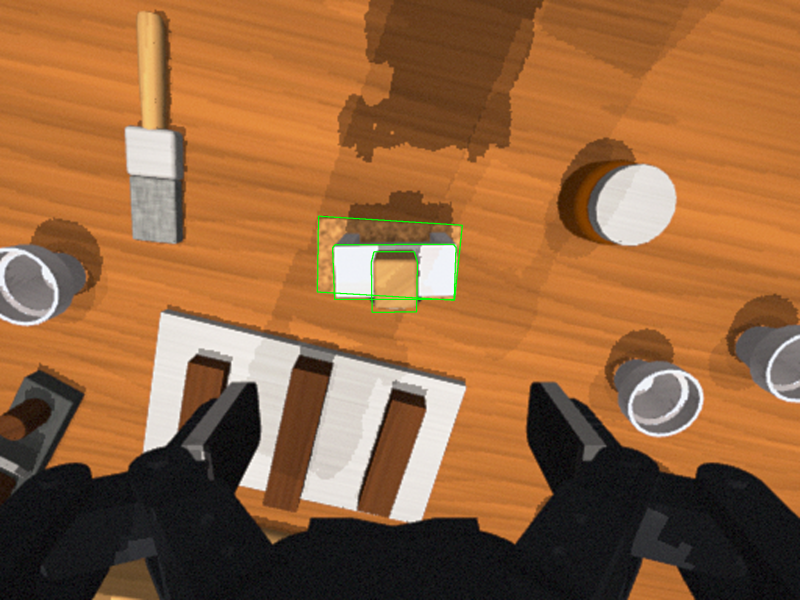

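Call:
{"method": "apply_moves", "body": {"deltas": [[0,0,0,0,0,0.025,-1],[0,0,0,0,0,0.035,-1],[0,0,0,0,0,0.035,-1],[0,0,0,0,0,0.035,-1],[0,0,0,0,0,0.03,-1]], "squeeze": 60}}

```text
t: 20.37
tool_pos: [0.445, 0.0348, 0.1132]
tcp_rot: [-0.104, 0.995, 0.0, -0.002]
force: [0.3, -0.2, -0.4]
opening: 0.0854
finger_force: 0.0
```

Call:
{"method": "apply_moves", "body": {"deltas": [[0,0,0,0,0,0.015,-1],[0,0,0,0,0,0.008,-1],[0,0,0,0,0,0,-1],[0,0,0,0,0,0,-1]]}}

```text
t: 20.7
tool_pos: [0.4462, 0.0347, 0.0931]
tcp_rot: [-0.105, 0.994, 0.0, -0.001]
force: [-0.2, 0.0, 1.2]
opening: 0.0852
finger_force: 0.0
```

Run:
```python
from h import *
to(.446,.0345,.092)
```

```text
t 20.70 pos [0.4462 0.0347 0.0931] yaw(y-axis-90) 12.05 deg tilt [-0.0028  0.    ] open 0.0852 ff 0.0 F [-0.2  0.   1.2]
tool delta [ 0.0002 -0.0001  0.0011]
```

Call:
{"method": "apply_moves", "body": {"deltas": [[0,-0.16,0,0,0,0.001,-1],[0,0,0,0,0,0,1],[0,0,0,0,0,0,1],[0,0,0,0,0,0,1],[0,0,0,0,0,0,1]]}}

```text
t: 21.12
tool_pos: [0.4459, 0.0349, 0.0919]
tcp_rot: [-0.106, 0.994, 0.0, 0.0]
force: [0.3, -0.1, -0.6]
opening: 0.0389
finger_force: 0.0
```

Call:
{"method": "apply_moves", "body": {"deltas": [[0,0,0,0,0,0,1],[0,0,0,0,0,0,1],[0,0,0,0,0,0,1],[0,0,0,0,0,0,1]]}}

```text
t: 21.45
tool_pos: [0.4459, 0.0351, 0.0919]
tcp_rot: [-0.106, 0.994, 0.0, -0.0]
force: [-1.3, 1.9, 4.3]
opening: 0.0294
finger_force: 59.8
```

Run:
```python
from h import *
to(.629,-.118,.225)
```

```text
t 21.45 pos [0.4459 0.0351 0.0919] yaw(y-axis-90) 12.12 deg tilt [-0.0001  0.0009] open 0.0294 ff 59.8 F [-1.3  1.9  4.3]
tool delta [-0.1469 -0.188  -0.1333]
```

Call:
{"method": "apply_moves", "body": {"deltas": [[0,0,0,0,0,-0.01,1],[0,0,0,0,0,-0.025,1],[0,0,0,0,0,-0.035,1],[0,0,0,0,0,-0.035,1],[0,0,0,0,0,-0.025,1]]}}

```text
t: 21.87
tool_pos: [0.4454, 0.0348, 0.2235]
tcp_rot: [-0.106, 0.994, 0.0, -0.0]
force: [1.1, -1.1, -6.5]
opening: 0.0291
finger_force: 60.8
```

Call:
{"method": "apply_moves", "body": {"deltas": [[0,0,0,-0.0105,-0.0134,0,1],[0,0,0,-0.021,-0.0269,0,1],[0,0,0,-0.021,-0.0269,0,1],[0,0,0,-0.021,-0.0269,0,1],[0,0,0,-0.021,-0.0269,0,1]]}}

```text
t: 22.28
tool_pos: [0.5633, -0.0645, 0.2197]
tcp_rot: [-0.105, 0.994, 0.001, -0.002]
force: [0.8, -0.3, -5.7]
opening: 0.0292
finger_force: 60.9
```

Call:
{"method": "apply_moves", "body": {"deltas": [[0,0,0,-0.021,-0.0269,0,1],[0,0,0,-0.021,-0.0269,0,1],[0,0,0,-0.0105,-0.0134,0,1],[0,0,5,0,0,0,1],[0,0,5,0,0,0,1]]}}

```text
t: 22.7
tool_pos: [0.6282, -0.1191, 0.2189]
tcp_rot: [-0.016, 1.0, 0.001, -0.002]
force: [-1.0, 0.1, -6.6]
opening: 0.0293
finger_force: 61.2
```

Call:
{"method": "apply_moves", "body": {"deltas": [[0,0,5,0,0,0,1],[0,0,0,0,0,0,1],[0,0,0,0,0,0,1],[0,0,0,0,0,0,1]]}}

```text
t: 23.03
tool_pos: [0.6282, -0.1181, 0.2203]
tcp_rot: [0.024, 1.0, 0.001, -0.001]
force: [-0.0, -0.9, -6.7]
opening: 0.029
finger_force: 61.2
```

Run:
```python
from h import *
to(.629,-.118,.101)
```

```text
t 23.03 pos [ 0.6282 -0.1181  0.2203] yaw(y-axis-90) -2.76 deg tilt [-0.0025  0.0013] open 0.0290 ff 61.2 F [-0.  -0.9 -6.7]
tool delta [-0.0011  0.      0.1193]
```

Call:
{"method": "apply_moves", "body": {"deltas": [[0,0,0,0,0,0.015,1],[0,0,0,0,0,0.025,1],[0,0,0,0,0,0.03,1],[0,0,0,0,0,0.025,1],[0,0,0,0,0,0.012,1]]}}

```text
t: 23.45
tool_pos: [0.6263, -0.1172, 0.1099]
tcp_rot: [0.024, 1.0, 0.001, -0.003]
force: [-0.8, 0.8, -4.8]
opening: 0.0294
finger_force: 61.3
```

Call:
{"method": "apply_moves", "body": {"deltas": [[0,0,0,0,0,0.006,1],[0,0,0,0,0,0,1],[0,0,0,0,0,0,1]]}}

```text
t: 23.7
tool_pos: [0.6296, -0.1185, 0.1098]
tcp_rot: [0.025, 1.0, 0.0, 0.001]
force: [-0.3, 0.4, -3.3]
opening: 0.0291
finger_force: 61.3
```

Run:
```python
from h import *
to(.629,-.118,.101)
```

```text
t 23.70 pos [ 0.6296 -0.1185  0.1098] yaw(y-axis-90) -2.86 deg tilt [ 0.0011 -0.    ] open 0.0291 ff 61.3 F [-0.3  0.4 -3.3]
tool delta [0.0007 0.0005 0.0087]
```

Call:
{"method": "apply_moves", "body": {"deltas": [[0,0,0,0.0005,0,0.004,1],[0,0,0,0,0,0.003,1],[0,0,0,0,0,0.0015,1],[0,0,0,0,0,0,1],[0,0,0,0,0,0,1]]}}

```text
t: 24.12
tool_pos: [0.6293, -0.1186, 0.1009]
tcp_rot: [0.025, 1.0, -0.0, 0.001]
force: [1.0, 0.4, -0.3]
opening: 0.0291
finger_force: 61.8
```

Run:
```python
from h import *
to(.629,-.118,.101)
```

```text
t 24.12 pos [ 0.6293 -0.1186  0.1009] yaw(y-axis-90) -2.88 deg tilt [ 0.002  -0.0003] open 0.0291 ff 61.8 F [ 1.   0.4 -0.3]
tool delta [ 0.0004  0.0006 -0.0001]
```

Call:
{"method": "apply_moves", "body": {"deltas": [[0,0,0,0,0,0,-1],[0,0,0,0,0,0,-1],[0,0,0,0,0,0,-1],[0,0,0,0,0,0,-1],[0,0,0,0,0,0,-1]]}}

```text
t: 24.53
tool_pos: [0.6283, -0.1182, 0.0998]
tcp_rot: [0.025, 1.0, 0.0, -0.0]
force: [-0.6, 0.0, 1.3]
opening: 0.0849
finger_force: 0.0
```

Call:
{"method": "apply_moves", "body": {"deltas": [[0,0,0,0,0,-0.01,-1],[0,0,0,0,0,-0.025,-1],[0,0,0,0,0,-0.03,-1],[0,0,0,0,0,-0.03,-1],[0,0,0,0,0,-0.015,-1]]}}

```text
t: 24.95
tool_pos: [0.6301, -0.1189, 0.2153]
tcp_rot: [0.025, 1.0, -0.001, 0.003]
force: [0.6, -0.9, 0.3]
opening: 0.0857
finger_force: 0.0
```

Call:
{"method": "apply_moves", "body": {"deltas": [[0,0,0,0,0,0,-1],[0,0,0,0,0,0,-1],[0,0,0,0,0,0,-1],[0,0,0,0,0,0,-1],[0,0,0,0,0,0,-1]]}}

```text
t: 25.37
tool_pos: [0.6274, -0.1179, 0.2078]
tcp_rot: [0.025, 1.0, 0.001, -0.002]
force: [-0.6, -0.4, -0.1]
opening: 0.0853
finger_force: 0.0
```

Call:
{"method": "apply_moves", "body": {"deltas": [[0,0,0,0,0,0,-1],[0,0,0,0,0,0,-1],[0,0,0,0,0,0,-1],[0,0,0,0,0,0,-1],[0,0,0,0,0,0,-1]]}}

```text
t: 25.78
tool_pos: [0.6284, -0.1183, 0.2096]
tcp_rot: [0.025, 1.0, 0.0, -0.0]
force: [-0.6, -0.4, -0.1]
opening: 0.0852
finger_force: 0.0
```

Run:
```python
from h import *
w=snap('wrist','w8');b=snap('side','d8');a=snap('scene','s8');st()
p=(.629,-.1183,np.radians(-2.88))
it=[(p,[g],.012) for g in GAUGE]+[((.629,-.118,-.05),[box(.104,.034,0,.02)],.012)]
def crop(f,n,u,v,w,h):
    ov(f,it,'tmp');im=cv2.imread('pics/tmp.png')[int(v/.64):int((v+h)/.64),int(u/.64):int((u+w)/.64)];return cv2.resize(im,(400,400))
def cc(f,W):
    c=proj(f,[p[0],p[1],.06])[0];return crop(f,'',max(0,c[0]-W/2),max(0,c[1]-W/2),W,W)
cv2.imwrite('pics/c8.png',np.hstack([cc(a,110),cc(b,110)]))
ov(w,it,'w8o')
```

```text
t 25.93 pos [ 0.6284 -0.1183  0.2097] yaw(y-axis-90) -2.89 deg tilt [-0.0007  0.0007] open 0.0854 ff 0.0 F [-0.5  0.5  0.2]
```

View pics/c8.png

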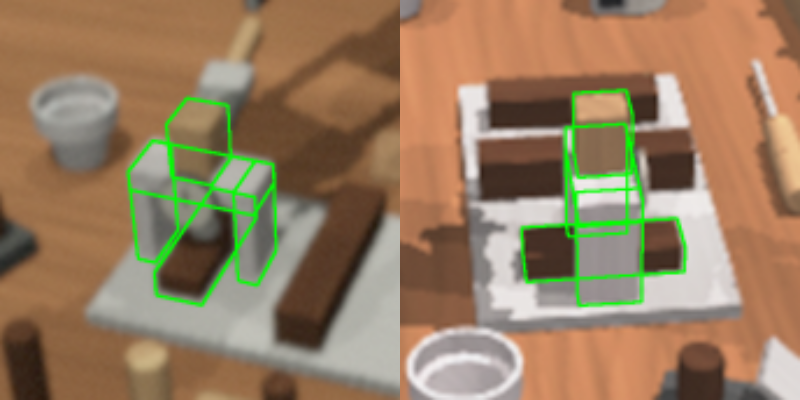

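Call:
{"method": "apply_moves", "body": {"deltas": [[0,0,0,0,0,0.015,-1],[0,0,0,0,0,0.03,-1],[0,0,0,0,0,0.03,-1],[0,0,0,0,0,0.022,-1],[0,0,0,0,0,0.01,-1]]}}

```text
t: 26.35
tool_pos: [0.6259, -0.1173, 0.0986]
tcp_rot: [0.025, 1.0, 0.001, -0.003]
force: [-0.0, 0.2, -0.2]
opening: 0.0852
finger_force: 0.0
```

Call:
{"method": "apply_moves", "body": {"deltas": [[0,0,0,0,0,0.002,-1],[0,0,0,0,0,0,-1],[0,0,0,0,0,0,-1],[0,0,0,0,0,0,1],[0,0,0,0,0,0,1]]}}

```text
t: 26.77
tool_pos: [0.6294, -0.1186, 0.1026]
tcp_rot: [0.025, 1.0, -0.0, 0.001]
force: [0.2, 0.1, -0.1]
opening: 0.0636
finger_force: 0.0
```

Call:
{"method": "apply_moves", "body": {"deltas": [[0,0,0,0,0,0,1],[0,0,0,0,0,0,1],[0,0,0,0,0,0,1],[0,0,0,0,0,0,1],[0,0,0,0,0,0,1]]}}

```text
t: 27.18
tool_pos: [0.6286, -0.1186, 0.1013]
tcp_rot: [0.025, 1.0, 0.0, 0.0]
force: [-1.1, -2.0, 3.1]
opening: 0.0293
finger_force: 60.3
```

Call:
{"method": "apply_moves", "body": {"deltas": [[0,0,0,0,0,0,1]]}}

```text
t: 27.27
tool_pos: [0.6286, -0.1185, 0.1013]
tcp_rot: [0.025, 1.0, 0.0, 0.0]
force: [-0.0, -2.4, 4.4]
opening: 0.0293
finger_force: 60.4
```

Run:
```python
from h import *
to(.6373,.071,.2)
```

```text
t 27.27 pos [ 0.6286 -0.1185  0.1013] yaw(y-axis-90) -2.89 deg tilt [0.0002 0.0001] open 0.0293 ff 60.4 F [-0.  -2.4  4.4]
tool delta [ 0.0009  0.1897 -0.0987]
```

Call:
{"method": "apply_moves", "body": {"deltas": [[0,0,0,0,0,-0.01,1],[0,0,0,0,0,-0.025,1],[0,0,0,0,0,-0.03,1],[0,0,0,0,0,-0.025,1],[0,0,0,0,0,-0.01,1]]}}

```text
t: 27.68
tool_pos: [0.6294, -0.1183, 0.204]
tcp_rot: [0.025, 1.0, -0.0, 0.001]
force: [0.7, 0.1, -4.6]
opening: 0.0292
finger_force: 61.2
```

Call:
{"method": "apply_moves", "body": {"deltas": [[0,0,0,0,0.0158,0,1],[0,0,0,0,0.0316,0,1],[0,0,0,0,0.0316,0,1],[0,0,0,0,0.0316,0,1],[0,0,0,0,0.0316,0,1]]}}

```text
t: 28.1
tool_pos: [0.6336, 0.0261, 0.1978]
tcp_rot: [0.025, 1.0, 0.001, -0.003]
force: [0.4, -0.1, -5.8]
opening: 0.0293
finger_force: 61.2
```

Call:
{"method": "apply_moves", "body": {"deltas": [[0,0,0,0.001,0.0316,0,1],[0,0,0,0,0.0158,0,1],[0,0,0,0,0,0,1],[0,0,0,0,0,0,1],[0,0,0,0,0,0,1]]}}

```text
t: 28.52
tool_pos: [0.6358, 0.071, 0.1989]
tcp_rot: [0.025, 1.0, 0.0, -0.002]
force: [0.0, -0.3, -6.2]
opening: 0.0293
finger_force: 61.5
```

Run:
```python
from h import *
to(.6373,.071,.1013)
```

```text
t 28.52 pos [0.6358 0.071  0.1989] yaw(y-axis-90) -2.88 deg tilt [-0.0041  0.0006] open 0.0293 ff 61.5 F [ 0.  -0.3 -6.2]
tool delta [-0.0019  0.0001  0.0976]
```

Next I'll descend in two stages, release, and draw clear.

Call:
{"method": "apply_moves", "body": {"deltas": [[0,0,0,0,0,0.015,1],[0,0,0,0,0,0.025,1],[0,0,0,0,0,0.025,1],[0,0,0,0,0,0.018,1],[0,0,0,0,0,0.008,1]]}}

```text
t: 28.93
tool_pos: [0.6346, 0.07, 0.1059]
tcp_rot: [0.026, 1.0, 0.0, -0.003]
force: [-0.4, -0.1, -4.2]
opening: 0.0292
finger_force: 61.7
```

Call:
{"method": "apply_moves", "body": {"deltas": [[0,0,0,0,0,0,1],[0,0,0,0,0,0,1]]}}

```text
t: 29.1
tool_pos: [0.6368, 0.0705, 0.1102]
tcp_rot: [0.026, 1.0, 0.0, -0.001]
force: [0.3, 0.3, -4.2]
opening: 0.0294
finger_force: 61.6
```

Run:
```python
from h import *
to(.6373,.071,.1013)
```

```text
t 29.10 pos [0.6368 0.0705 0.1102] yaw(y-axis-90) -2.94 deg tilt [-0.0013  0.0007] open 0.0294 ff 61.6 F [ 0.3  0.3 -4.2]
tool delta [-0.0005  0.0005  0.0089]
```

Call:
{"method": "apply_moves", "body": {"deltas": [[0,0,0,0,0.0004,0.004,1],[0,0,0,0,0,0.003,1],[0,0,0,0,0,0.002,1],[0,0,0,0,0,0,1],[0,0,0,0,0,0,1]]}}

```text
t: 29.52
tool_pos: [0.6375, 0.0716, 0.1015]
tcp_rot: [0.025, 1.0, 0.0, 0.0]
force: [0.3, -0.5, -3.6]
opening: 0.0292
finger_force: 61.7
```

Run:
```python
from h import *
to(.6373,.071,.1013)
```

```text
t 29.52 pos [0.6375 0.0716 0.1015] yaw(y-axis-90) -2.88 deg tilt [0.0009 0.0007] open 0.0292 ff 61.7 F [ 0.3 -0.5 -3.6]
tool delta [ 0.0001 -0.0006  0.0002]
```

Call:
{"method": "apply_moves", "body": {"deltas": [[0,0,0,0,-0.0005,0.0006,1],[0,0,0,0,0,0,1],[0,0,0,0,0,0,-1],[0,0,0,0,0,0,-1],[0,0,0,0,0,0,-1]]}}

```text
t: 29.93
tool_pos: [0.637, 0.071, 0.1006]
tcp_rot: [0.025, 1.0, 0.0, -0.0]
force: [0.1, -1.2, -0.6]
opening: 0.0642
finger_force: 0.0
```

Call:
{"method": "apply_moves", "body": {"deltas": [[0,0,0,0,0,0,-1],[0,0,0,0,0,-0.01,-1],[0,0,0,0,0,-0.025,-1],[0,0,0,0,0,-0.03,-1],[0,0,0,0,0,-0.03,-1]]}}

```text
t: 30.35
tool_pos: [0.6364, 0.0711, 0.1965]
tcp_rot: [0.025, 1.0, 0.0, -0.001]
force: [1.1, 0.3, 0.0]
opening: 0.0856
finger_force: 0.0
```

Call:
{"method": "apply_moves", "body": {"deltas": [[0,0,0,0,0,-0.015,-1],[0,0,0,0,0,0,-1],[0,0,0,0,0,0,-1],[0,0,0,0,0,0,-1],[0,0,0,0,0,0,-1]]}}

```text
t: 30.77
tool_pos: [0.6358, 0.0711, 0.2082]
tcp_rot: [0.025, 1.0, 0.0, -0.002]
force: [-0.6, 0.8, -1.3]
opening: 0.0854
finger_force: 0.0
```

Call:
{"method": "apply_moves", "body": {"deltas": [[0,0,0,0,0,0,-1],[0,0,0,0,0,0,-1],[0,0,0,0,0,0,-1],[0,0,0,0,0,0,-1],[0,0,0,0,0,0,-1]]}}

```text
t: 31.18
tool_pos: [0.6368, 0.0711, 0.21]
tcp_rot: [0.025, 1.0, 0.0, -0.001]
force: [-0.7, -0.2, -0.3]
opening: 0.0854
finger_force: 0.0
```

Run:
```python
from h import *
w=snap('wrist','w9');b=snap('side','d9');a=snap('scene','s9');st()
gp=lambda h:(h[...,2]<165)&(h[...,1]>60)
# grip block check by fit in wrist view
p=[.6375,.0713,-.0503]
f=[w]
print('grip',*fit(f,[GAUGE[3]],p,.012,lambda h:(h[...,1]>60)&(h[...,0]>5)&(h[...,0]<25),step=(.004,.004,.03),pad=3))
w8=load('w8');print('ref short',*fit([w8],[GAUGE[3]],[.629,-.1183,-.0503],.012,lambda h:(h[...,1]>60)&(h[...,0]>5)&(h[...,0]<25),step=(.004,.004,.03),pad=3))
```

```text
t 31.33 pos [0.6369 0.0711 0.2102] yaw(y-axis-90) -2.88 deg tilt [-0.0007  0.0008] open 0.0855 ff 0.0 F [-0.7  0.2  0.7]
grip [ 0.63888676  0.07088412 -0.03502104] 0.9064322212203186
ref short [ 0.62724203 -0.11860543 -0.05822123] 0.9072398903142433
```

Call:
{"method": "apply_moves", "body": {"deltas": [[0,0,0,0,0,0.015,-1],[0,0,0,0,0,0.03,-1],[0,0,0,0,0,0.03,-1],[0,0,0,0,0,0.022,-1],[0,0,0,0,0,0.01,-1]]}}

```text
t: 31.75
tool_pos: [0.6343, 0.0713, 0.0991]
tcp_rot: [0.025, 1.0, 0.001, -0.003]
force: [-1.5, 0.3, 0.6]
opening: 0.0854
finger_force: 0.0
```

Call:
{"method": "apply_moves", "body": {"deltas": [[0,0,0,0,0,0.002,-1],[0,0,0,0,0,0,-1],[0,0,0,0,0,0,-1],[0,0,0,0,0,0,1],[0,0,0,0,0,0,1]]}}

```text
t: 32.17
tool_pos: [0.6381, 0.071, 0.1032]
tcp_rot: [0.025, 1.0, 0.0, 0.001]
force: [-0.2, 0.0, 0.2]
opening: 0.0639
finger_force: 0.0
```

Call:
{"method": "apply_moves", "body": {"deltas": [[0,0,0,0,0,0,1],[0,0,0,0,0,0,1],[0,0,0,0,0,0,1],[0,0,0,0,0,0,1],[0,0,0,0,0,0,1]]}}

```text
t: 32.58
tool_pos: [0.6372, 0.0714, 0.1018]
tcp_rot: [0.025, 1.0, 0.001, 0.0]
force: [0.6, 1.3, 3.9]
opening: 0.0291
finger_force: 60.2
```

Call:
{"method": "apply_moves", "body": {"deltas": [[0,0,0,0,0,0,1]]}}

```text
t: 32.67
tool_pos: [0.6372, 0.0714, 0.1018]
tcp_rot: [0.025, 1.0, 0.001, 0.0]
force: [-0.6, 2.3, 4.3]
opening: 0.0294
finger_force: 60.3
```

Run:
```python
from h import *
to(.633,-.0225,.2)
```

```text
t 32.67 pos [0.6372 0.0714 0.1018] yaw(y-axis-90) -2.87 deg tilt [0.0002 0.001 ] open 0.0294 ff 60.3 F [-0.6  2.3  4.3]
tool delta [-0.0006 -0.0939 -0.0983]
```

Call:
{"method": "apply_moves", "body": {"deltas": [[0,0,0,0,0,-0.01,1],[0,0,0,0,0,-0.025,1],[0,0,0,0,0,-0.03,1],[0,0,0,0,0,-0.025,1],[0,0,0,0,0,-0.01,1]]}}

```text
t: 33.08
tool_pos: [0.638, 0.0707, 0.2046]
tcp_rot: [0.025, 1.0, 0.0, 0.002]
force: [2.1, -1.5, -4.6]
opening: 0.0293
finger_force: 61.2
```

Call:
{"method": "apply_moves", "body": {"deltas": [[0,0,0,0,-0.015,0,1],[0,0,0,-0.0003,-0.0315,0,1],[0,0,0,-0.0003,-0.0315,0,1],[0,0,0,0,-0.016,0,1],[0,0,0,0,0,0,1]]}}

```text
t: 33.5
tool_pos: [0.631, -0.0272, 0.1982]
tcp_rot: [0.027, 1.0, -0.0, -0.003]
force: [0.5, 0.0, -6.3]
opening: 0.0292
finger_force: 61.4
```

Call:
{"method": "apply_moves", "body": {"deltas": [[0,0,0,0,0,0.015,1],[0,0,0,0,0,0.025,1],[0,0,0,0,0,0.025,1],[0,0,0,0,0,0.018,1],[0,0,0,0,0,0.008,1]]}}

```text
t: 33.92
tool_pos: [0.6294, -0.0223, 0.1048]
tcp_rot: [0.025, 1.0, 0.001, -0.005]
force: [-0.7, -0.4, -3.9]
opening: 0.0292
finger_force: 61.6
```

Call:
{"method": "apply_moves", "body": {"deltas": [[0,0,0,0,0,0,1],[0,0,0,0,0,0,1]]}}

```text
t: 34.08
tool_pos: [0.6319, -0.0226, 0.1096]
tcp_rot: [0.025, 1.0, 0.001, -0.002]
force: [-1.4, -0.1, -3.0]
opening: 0.0289
finger_force: 61.6
```

Run:
```python
from h import *
to(.633,-.0225,.1016)
```

```text
t 34.08 pos [ 0.6319 -0.0226  0.1096] yaw(y-axis-90) -2.88 deg tilt [-0.003   0.0013] open 0.0289 ff 61.6 F [-1.4 -0.1 -3. ]
tool delta [-0.0011  0.0001  0.008 ]
```

Call:
{"method": "apply_moves", "body": {"deltas": [[0,0,0,0,0,0.004,1],[0,0,0,0,0,0.003,1],[0,0,0,0,0,0.0015,1],[0,0,0,0,0,0,1],[0,0,0,0,0,0,1]]}}

```text
t: 34.5
tool_pos: [0.6334, -0.0229, 0.1023]
tcp_rot: [0.025, 1.0, 0.0, 0.0]
force: [1.8, 0.1, -4.1]
opening: 0.0292
finger_force: 61.8
```

Run:
```python
from h import *
to(.633,-.0225,.1016)
```

```text
t 34.50 pos [ 0.6334 -0.0229  0.1023] yaw(y-axis-90) -2.88 deg tilt [0.001  0.0004] open 0.0292 ff 61.8 F [ 1.8  0.1 -4.1]
tool delta [0.0004 0.0004 0.0007]
```

Call:
{"method": "apply_moves", "body": {"deltas": [[0,0,0,0,0,0.001,1],[0,0,0,0,0,0,1],[0,0,0,0,0,0,1],[0,0,0,0,0,0,-1],[0,0,0,0,0,0,-1]]}}

```text
t: 34.92
tool_pos: [0.6327, -0.0228, 0.1009]
tcp_rot: [0.025, 1.0, 0.0, -0.0]
force: [-0.6, -0.4, -0.1]
opening: 0.0523
finger_force: 0.0
```

Call:
{"method": "apply_moves", "body": {"deltas": [[0,0,0,0,0,0,-1],[0,0,0,0,0,0,-1],[0,0,0,0,0,-0.01,-1],[0,0,0,0,0,-0.025,-1],[0,0,0,0,0,-0.03,-1]]}}

```text
t: 35.33
tool_pos: [0.631, -0.0225, 0.1645]
tcp_rot: [0.025, 1.0, 0.001, -0.003]
force: [0.3, -0.7, 0.5]
opening: 0.0853
finger_force: 0.0
```

Call:
{"method": "apply_moves", "body": {"deltas": [[0,0,0,0,0,-0.03,-1],[0,0,0,0,0,-0.015,-1],[0,0,0,0,0,0,-1],[0,0,0,0,0,0,-1],[0,0,0,0,0,0,-1]]}}

```text
t: 35.75
tool_pos: [0.632, -0.0227, 0.2094]
tcp_rot: [0.025, 1.0, 0.001, -0.001]
force: [-0.8, -0.1, -0.1]
opening: 0.0853
finger_force: 0.0
```

Call:
{"method": "apply_moves", "body": {"deltas": [[0,0,0,0,0,0,-1],[0,0,0,0,0,0,-1],[0,0,0,0,0,0,-1],[0,0,0,0,0,0,-1],[0,0,0,0,0,0,-1]]}}

```text
t: 36.17
tool_pos: [0.6326, -0.0228, 0.2102]
tcp_rot: [0.025, 1.0, 0.0, -0.001]
force: [0.1, -0.2, 0.8]
opening: 0.085
finger_force: 0.0
```

Run:
```python
from h import *
w=snap('wrist','w10');b=snap('side','d10');a=snap('scene','s10');st()
print('grip',*fit([w],[GAUGE[3]],[.633,-.0225,-.0503],.012,lambda h:(h[...,1]>60)&(h[...,0]>5)&(h[...,0]<25),step=(.004,.004,.03),pad=3))
gz=lambda p,z,f:proj(f,[p[0],p[1],z])
p=(.633,-.0225,-.0503)
it=[(p,[g],.012) for g in GAUGE]
ims=[]
for f,W in((a,110),(b,110)):
    ov(f,it,'tmp');im=cv2.imread('pics/tmp.png');c=proj(f,[p[0],p[1],.06])[0]/.64;h=int(W/1.28);x,y=int(c[0]),int(c[1])
    ims.append(cv2.resize(im[y-h:y+h,x-h:x+h],(400,400)))
cv2.imwrite('pics/c10.png',np.hstack(ims))
```

```text
t 36.32 pos [ 0.6328 -0.0229  0.2106] yaw(y-axis-90) -2.88 deg tilt [-0.0008  0.0008] open 0.0855 ff 0.0 F [-0.4 -0.3 -1.3]
grip [ 0.63496444 -0.02296904 -0.04467047] 0.9041066956338071
```

View pics/c10.png

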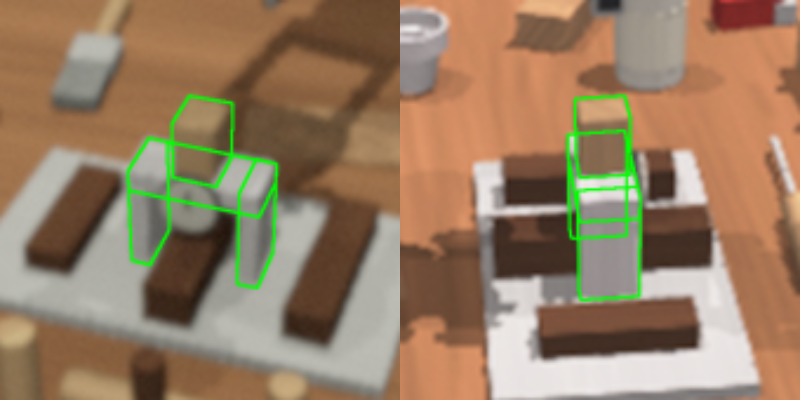

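Call:
{"method": "apply_moves", "body": {"deltas": [[0,0,0,0,0,0.015,-1],[0,0,0,0,0,0.03,-1],[0,0,0,0,0,0.03,-1],[0,0,0,0,0,0.022,-1],[0,0,0,0,0,0.01,-1]]}}

```text
t: 36.73
tool_pos: [0.6302, -0.0222, 0.0996]
tcp_rot: [0.025, 1.0, 0.001, -0.003]
force: [-0.7, 0.8, -1.2]
opening: 0.0854
finger_force: 0.0
```

Call:
{"method": "apply_moves", "body": {"deltas": [[0,0,0,0,0,0.003,-1],[0,0,0,0,0,0,-1],[0,0,0,0,0,0,-1],[0,0,0,0,0,0,1],[0,0,0,0,0,0,1]]}}

```text
t: 37.15
tool_pos: [0.6339, -0.023, 0.1026]
tcp_rot: [0.025, 1.0, 0.0, 0.001]
force: [-0.4, 0.0, -1.9]
opening: 0.0644
finger_force: 0.0
```

Call:
{"method": "apply_moves", "body": {"deltas": [[0,0,0,0,0,0,1],[0,0,0,0,0,0,1],[0,0,0,0,0,0,1],[0,0,0,0,0,0,1],[0,0,0,0,0,0,1]]}}

```text
t: 37.57
tool_pos: [0.6331, -0.0227, 0.1013]
tcp_rot: [0.025, 1.0, 0.0, 0.0]
force: [-0.9, 1.5, 3.6]
opening: 0.0292
finger_force: 60.5
```

Call:
{"method": "apply_moves", "body": {"deltas": [[0,0,0,0,0,0,1]]}}

```text
t: 37.65
tool_pos: [0.6331, -0.0227, 0.1013]
tcp_rot: [0.025, 1.0, 0.0, 0.0]
force: [0.0, 0.8, 4.4]
opening: 0.0297
finger_force: 60.6
```

Call:
{"method": "apply_moves", "body": {"deltas": [[0,0,0,0,0,-0.01,1],[0,0,0,0,0,-0.025,1],[0,0,0,0,0,-0.03,1],[0,0,0,0,0,-0.025,1],[0,0,0,0,0,-0.01,1]]}}

```text
t: 38.07
tool_pos: [0.6338, -0.0232, 0.204]
tcp_rot: [0.025, 1.0, -0.0, 0.002]
force: [0.1, 0.3, -4.5]
opening: 0.0294
finger_force: 61.5
```

Call:
{"method": "apply_moves", "body": {"deltas": [[0,0,0,0.0155,0.0036,0,1],[0,0,0,0.031,0.0072,0,1],[0,0,0,0.031,0.0072,0,1],[0,0,0,0.031,0.0072,0,1],[0,0,0,0.031,0.0072,0,1]]}}

```text
t: 38.48
tool_pos: [0.4921, 0.0171, 0.1984]
tcp_rot: [0.025, 1.0, 0.001, -0.003]
force: [-0.8, -1.1, -5.8]
opening: 0.0294
finger_force: 61.1
```

Call:
{"method": "apply_moves", "body": {"deltas": [[0,0,0,0.031,0.0072,0,1],[0,0,0,0.0155,0.0036,0,1],[0,0,-5.6,0,0,0,1],[0,0,-5.6,0,0,0,1],[0,0,0,0,0,0,1]]}}

```text
t: 38.9
tool_pos: [0.4476, 0.03, 0.1993]
tcp_rot: [-0.074, 0.997, 0.001, -0.002]
force: [0.2, 0.1, -6.5]
opening: 0.0293
finger_force: 61.1
```

Call:
{"method": "apply_moves", "body": {"deltas": [[0,0,0,0,0,0,1],[0,0,0,0,0,0,1]]}}

```text
t: 39.07
tool_pos: [0.4486, 0.0297, 0.2]
tcp_rot: [-0.071, 0.997, 0.001, -0.001]
force: [-0.2, 0.5, -5.6]
opening: 0.0291
finger_force: 61.1
```

Run:
```python
from h import *
to(.4496,.0297,.0926)
w=snap('wrist','w11');b=snap('side','d11');a=snap('scene','s11')
# refine mat from scene/side: cork vs bench -> print colour stats; overlay saved
it=[((.4496,.0297,np.radians(8.3)),[box(.07,.13,0,.003)],0)]
ims=[]
for f,W in((a,90),(b,90)):
    ov(f,it,'tmp');im=cv2.imread('pics/tmp.png');c=proj(f,[.4496,.0297,0])[0]/.64;h=int(W/1.28);x,y=int(c[0]),int(c[1])
    ims.append(cv2.resize(im[y-h:y+h,x-h:x+h],(400,400),interpolation=cv2.INTER_CUBIC))
ov(w,it,'tmp');im=cv2.imread('pics/tmp.png');ims.append(im[100:500,200:600])
cv2.imwrite('pics/c11.png',cv2.resize(np.hstack(ims),(800,267)))
```

```text
t 39.07 pos [0.4486 0.0297 0.2   ] yaw(y-axis-90) 8.17 deg tilt [-0.0025  0.001 ] open 0.0291 ff 61.1 F [-0.2  0.5 -5.6]
tool delta [-0.0012 -0.0002  0.1074]
```

View pics/c11.png

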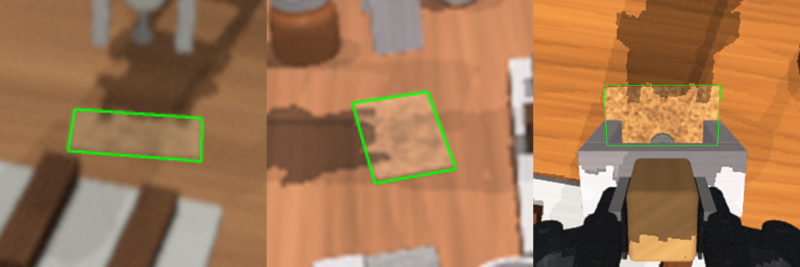

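Call:
{"method": "apply_moves", "body": {"deltas": [[0,0,0,-0.0005,0,0.015,1],[0,0,0,0,0,0.025,1],[0,0,0,0,0,0.028,1],[0,0,0,0,0,0.02,1],[0,0,0,0,0,0.01,1]]}}

```text
t: 39.63
tool_pos: [0.4474, 0.0302, 0.0998]
tcp_rot: [-0.072, 0.997, 0.001, -0.003]
force: [-0.8, 0.0, -6.5]
opening: 0.0293
finger_force: 61.0
```

Call:
{"method": "apply_moves", "body": {"deltas": [[0,0,0,0,0,0.005,1],[0,0,0,0,0,0,1],[0,0,0,0,0,0,1]]}}

```text
t: 39.88
tool_pos: [0.4506, 0.0296, 0.0989]
tcp_rot: [-0.072, 0.997, 0.0, 0.001]
force: [1.0, -0.5, -6.1]
opening: 0.0291
finger_force: 61.0
```

Run:
```python
from h import *
to(.4496,.0297,.0923)
```

```text
t 39.88 pos [0.4506 0.0296 0.0989] yaw(y-axis-90) 8.30 deg tilt [0.0011 0.0004] open 0.0291 ff 61.0 F [ 1.  -0.5 -6.1]
tool delta [0.001  0.0002 0.0066]
```

Call:
{"method": "apply_moves", "body": {"deltas": [[0,0,0,0.0008,0,0.003,1],[0,0,0,0,0,0.003,1],[0,0,0,0,0,0.001,1],[0,0,0,0,0,0,1],[0,0,0,0,0,0,1]]}}

```text
t: 40.3
tool_pos: [0.4501, 0.0295, 0.0923]
tcp_rot: [-0.073, 0.997, 0.0, 0.001]
force: [-0.6, 0.7, 6.1]
opening: 0.0291
finger_force: 62.4
```

Run:
```python
from h import *
to(.4496,.0297,.0923)
```

```text
t 40.30 pos [0.4501 0.0295 0.0923] yaw(y-axis-90) 8.32 deg tilt [0.0021 0.0003] open 0.0291 ff 62.4 F [-0.6  0.7  6.1]
tool delta [0.0005 0.0003 0.    ]
```

Call:
{"method": "apply_moves", "body": {"deltas": [[0,0,0,0,0,0,-1],[0,0,0,0,0,0,-1],[0,0,0,0,0,0,-1],[0,0,0,0,0,0,-1],[0,0,0,0,0,-0.01,-1]]}}

```text
t: 40.72
tool_pos: [0.4471, 0.03, 0.0993]
tcp_rot: [-0.072, 0.997, 0.001, -0.002]
force: [-0.8, -0.7, -0.3]
opening: 0.0853
finger_force: 0.0
```

Call:
{"method": "apply_moves", "body": {"deltas": [[0,0,0,0,0,-0.025,-1],[0,0,0,0,0,-0.035,-1],[0,0,0,0,0,-0.035,-1],[0,0,0,0,0,-0.035,-1],[0,0,0,0,0,-0.02,-1]]}}

```text
t: 41.13
tool_pos: [0.4503, 0.0293, 0.256]
tcp_rot: [-0.073, 0.997, -0.0, 0.003]
force: [0.5, -0.1, -0.1]
opening: 0.0854
finger_force: 0.0
```

Call:
{"method": "apply_moves", "body": {"deltas": [[0,0,0,0,0,0,-1],[0,0,0,0,0,0,-1],[0,0,0,0,0,0,-1]]}}

```text
t: 41.38
tool_pos: [0.4483, 0.0297, 0.2501]
tcp_rot: [-0.073, 0.997, 0.001, -0.001]
force: [-0.2, 0.3, -0.5]
opening: 0.0853
finger_force: 0.0
```

Run:
```python
from h import *
np.set_printoptions(precision=4,suppress=True)
w=snap('wrist','w12');b=snap('side','d12');a=snap('scene','s12');st()
print('grip',*fit([w],[GAUGE[3]],[.4496,.0297,.145],.003,lambda h:(h[...,1]>60)&(h[...,0]>5)&(h[...,0]<25),step=(.004,.004,.03),pad=3))
g=lambda h:(h[...,1]<75)&(h[...,2]>60)
for n,p in[('cup1',(.480,-.4145)),('cup2',(.460,.4014)),('cup3',(.528,-.2645)),('cup4',(.5422,.2552))]:
    print(n,*[x for f in([a,b],[a],[b]) for x in fit(f,CUP,[*p,0],0,g,step=(.01,.01,.1),pad=12)])
```

```text
t 41.53 pos [0.448  0.0297 0.2492] yaw(y-axis-90) 8.31 deg tilt [-0.0039  0.0014] open 0.0855 ff 0.0 F [-0.6 -0.3 -0.5]
grip [0.4549 0.0298 0.1495] 0.8825689604807412
cup1 [ 0.4812 -0.4157  0.0645] 0.9472084451906327 [ 0.4781 -0.4182  0.0444] 0.9519662921348314 [ 0.4816 -0.4147  0.0357] 0.9724990035870865
cup2 [0.4568 0.4006 0.0727] 0.7463297217563808 [0.4564 0.4006 0.1001] 0.9629822189872101 [0.4575 0.404  0.1021] 0.5366676303363207
cup3 [ 0.5248 -0.2652  0.0367] 0.8140502737137418 [ 0.5219 -0.2669  0.0504] 0.9609906326190171 [ 0.5256 -0.2635  0.0217] 0.6978719250292854
cup4 [0.5143 0.2948 0.0126] 0.6946237836836942 [ 0.5123  0.2951 -0.113 ] 0.8192598259539065 [ 0.5152  0.2984 -0.0753] 0.5813197026022305
```

Call:
{"method": "apply_moves", "body": {"deltas": [[0,0,0,-0.0064,0.0158,0,-1],[0,0,0,-0.0128,0.0316,0,-1],[0,0,0,-0.0128,0.0316,0,-1],[0,0,0,-0.0128,0.0316,0,-1],[0,0,0,-0.0128,0.0316,0,-1]], "squeeze": 30}}

```text
t: 41.95
tool_pos: [0.4849, 0.1801, 0.2497]
tcp_rot: [-0.072, 0.997, 0.0, -0.001]
force: [0.4, -1.0, 0.9]
opening: 0.0852
finger_force: 0.0
```

Call:
{"method": "apply_moves", "body": {"deltas": [[0,0,0,-0.0128,0.0316,0,-1],[0,0,0,-0.0128,0.0316,0,-1],[0,0,0,-0.0128,0.0316,0,-1],[0,0,0,-0.0064,0.0158,0,-1],[0,0,4,0,0,0,-1]]}}

```text
t: 42.37
tool_pos: [0.513, 0.2977, 0.2491]
tcp_rot: [-0.039, 0.999, 0.001, -0.002]
force: [0.9, 0.4, 0.9]
opening: 0.0852
finger_force: 0.0
```

Call:
{"method": "apply_moves", "body": {"deltas": [[0,0,4,0,0,0,-1],[0,0,0,0,0,0,-1],[0,0,0,0,0,0,-1]]}}

```text
t: 42.62
tool_pos: [0.5132, 0.2944, 0.2498]
tcp_rot: [-0.004, 1.0, 0.0, -0.001]
force: [0.4, 0.0, 0.3]
opening: 0.0853
finger_force: 0.0
```

Run:
```python
from h import *
np.set_printoptions(precision=4,suppress=True)
w=snap('wrist','w13');b=snap('side','d13');a=snap('scene','s13');s,M=st()
w7=load('w7');print('jar',rv(w7,633,205,.075))
g=lambda h:(h[...,1]<75)&(h[...,2]>60)
def circ(p,z=.056): return [r for r in ring(.066,z)+np.array([p[0],p[1],0])]
for n,p in[('cup4',(.513,.295)),('cup2',(.4585,.401))]:
    print(n,*[x for f in([w],[a,b],[w,a]) for x in fit(f,CUP,[*p,0],0,g,step=(.01,.01,.1),pad=10)])
cup4,_=fit([w],CUP,[.513,.295,0],0,g,step=(.01,.01,.1),pad=10)
it=[(cup4,[c],0) for c in CUP]
ov(w,it,'w13o');A=cv2.imread('pics/w13o.png')
gz=[((.4500,.0295,.145),[q],.003) for q in GAUGE];ims=[]
for f in(a,b):
    ov(f,gz,'tmp');im=cv2.imread('pics/tmp.png');c=proj(f,[.45,.03,.05])[0]/.64;x,y=int(c[0]),int(c[1])
    ims.append(cv2.resize(im[y-75:y+75,x-75:x+75],(300,300),interpolation=cv2.INTER_CUBIC))
cv2.imwrite('pics/c13.png',np.hstack([cv2.resize(A,(500,375))[:375],np.vstack(ims)[0:600:1][:375] if 0 else cv2.resize(np.vstack(ims),(188,375))]))
```

```text
t 42.77 pos [0.5135 0.2942 0.2506] yaw(y-axis-90) 0.36 deg tilt [-0.0014  0.0005] open 0.0856 ff 0.0 F [ 0.2 -0.8 -0.6]
jar [0.3604 0.1974 0.075 ]
cup4 [0.5167 0.2953 0.09  ] 0.9830201037940243 [0.5135 0.2948 0.0672] 0.7296577393761483 [ 0.5161  0.2952 -0.0129] 0.8824323537988297
cup2 [0.459  0.401  0.0468] 0.9796039645987648 [0.4569 0.4005 0.0875] 0.7927629273726979 [ 0.4589  0.4006 -0.0358] 0.9626995619669931
```

Call:
{"method": "apply_moves", "body": {"deltas": [[0,0,0,-0.002,0.001,0.025,-1],[0,0,0,0,0,0.035,-1],[0,0,0,0,0,0.035,-1],[0,0,0,0,0,0.035,-1],[0,0,0,0,0,0.035,-1]]}}

```text
t: 43.18
tool_pos: [0.5155, 0.2954, 0.0847]
tcp_rot: [-0.003, 1.0, 0.001, -0.0]
force: [1.0, 0.6, -0.1]
opening: 0.0855
finger_force: 0.0
```

Call:
{"method": "apply_moves", "body": {"deltas": [[0,0,0,0,0,0.025,-1],[0,0,0,0,0,0.015,-1],[0,0,0,0,0,0,-1],[0,0,0,0,0,0,-1],[0,0,0,0,0,0,-1]]}}

```text
t: 43.6
tool_pos: [0.5168, 0.296, 0.0477]
tcp_rot: [-0.003, 1.0, 0.001, 0.001]
force: [0.0, -0.3, -0.2]
opening: 0.0853
finger_force: 0.0
```

Run:
```python
from h import *
to(.516,.2953,.030)
```

```text
t 43.60 pos [0.5168 0.296  0.0477] yaw(y-axis-90) 0.32 deg tilt [0.0019 0.0017] open 0.0853 ff 0.0 F [ 0.  -0.3 -0.2]
tool delta [ 0.0008 -0.0007  0.0176]
```

Call:
{"method": "apply_moves", "body": {"deltas": [[0,0.1,0,0.0005,-0.0005,0.007,-1],[0,0,0,0,0,0.007,-1],[0,0,0,0,0,0.0035,-1],[0,0,0,0,0,0,-1],[0,0,0,0,0,0,1]]}}

```text
t: 44.02
tool_pos: [0.5147, 0.2951, 0.0282]
tcp_rot: [-0.003, 1.0, 0.0, -0.002]
force: [-0.8, -0.2, -0.3]
opening: 0.0757
finger_force: 0.0
```

Call:
{"method": "apply_moves", "body": {"deltas": [[0,0,0,0,0,0,1],[0,0,0,0,0,0,1],[0,0,0,0,0,0,1],[0,0,0,0,0,0,1],[0,0,0,0,0,0,1]]}}

```text
t: 44.43
tool_pos: [0.5155, 0.2954, 0.029]
tcp_rot: [-0.003, 1.0, 0.001, -0.001]
force: [0.3, 0.4, 2.0]
opening: 0.0658
finger_force: 33.8
```

Run:
```python
from h import *
to(.4583,.401,.13)
```

```text
t 44.43 pos [0.5155 0.2954 0.029 ] yaw(y-axis-90) 0.31 deg tilt [-0.0014  0.0011] open 0.0658 ff 33.8 F [0.3 0.4 2. ]
tool delta [ 0.0567  0.106  -0.1008]
```

Call:
{"method": "apply_moves", "body": {"deltas": [[0,0,0,0,0,-0.01,1],[0,0,0,0,0,-0.03,1],[0,0,0,0,0,-0.03,1],[0,0,0,0,0,-0.02,1],[0,0,0,0,0,-0.01,1]]}}

```text
t: 44.85
tool_pos: [0.5167, 0.2957, 0.1323]
tcp_rot: [-0.003, 1.0, 0.001, 0.001]
force: [1.1, 0.1, -1.5]
opening: 0.0657
finger_force: 34.2
```

Call:
{"method": "apply_moves", "body": {"deltas": [[0,0,0,0.0072,0.0132,0,1],[0,0,0,0.0143,0.0265,0,1],[0,0,0,0.0143,0.0265,0,1],[0,0,0,0.0143,0.0265,0,1],[0,0,0,0.0072,0.0132,0,1]]}}

```text
t: 45.27
tool_pos: [0.4546, 0.4027, 0.1277]
tcp_rot: [-0.004, 1.0, 0.0, -0.003]
force: [-0.7, 0.0, -1.3]
opening: 0.0653
finger_force: 34.2
```

Call:
{"method": "apply_moves", "body": {"deltas": [[0,0,0,0,0,0,1],[0,0,0,0,0,0,1],[0,0,0,0,0,0,1],[0,0,0,0,0,0,1]]}}

```text
t: 45.6
tool_pos: [0.4577, 0.3997, 0.1283]
tcp_rot: [-0.002, 1.0, 0.0, -0.002]
force: [-0.0, 0.1, -1.1]
opening: 0.0654
finger_force: 34.2
```

Run:
```python
from h import *
np.set_printoptions(precision=4,suppress=True)
to(.4578,.401,.049);w=snap('wrist','w14');b=snap('side','d14');a=snap('scene','s14')
g=lambda h:(h[...,1]<75)&(h[...,2]>60)
s=arm.sense()['tool_pos']
print('held',*fit([w],CUP,[s[0],s[1],0],s[2]-.029,g,step=(.005,.005,.1),pad=10))
print('held2',*fit([a],CUP,[s[0],s[1],0],s[2]-.029,g,step=(.005,.005,.1),pad=4))
```

```text
t 45.60 pos [0.4577 0.3997 0.1283] yaw(y-axis-90) 0.25 deg tilt [-0.003   0.0001] open 0.0654 ff 34.2 F [-0.   0.1 -1.1]
tool delta [-0.0003  0.0013  0.0793]
held [0.4572 0.3995 0.0374] 0.8943158362927494
held2 [0.4591 0.3984 0.0167] 0.8575463078328764
```

Call:
{"method": "apply_moves", "body": {"deltas": [[0,0,0,0,0.001,0.01,1],[0,0,0,0,0,0.015,1],[0,0,0,0,0,0.015,1],[0,0,0,0,0,0.008,1],[0,0,0,0,0,0,1]]}}

```text
t: 46.17
tool_pos: [0.4555, 0.4005, 0.0776]
tcp_rot: [-0.003, 1.0, -0.001, -0.004]
force: [0.2, -0.8, -1.3]
opening: 0.0655
finger_force: 34.2
```

Call:
{"method": "apply_moves", "body": {"deltas": [[0,0,0,0,0,0,1],[0,0,0,0,0,0,1],[0,0,0,0,0,0,1]]}}

```text
t: 46.42
tool_pos: [0.458, 0.4022, 0.0819]
tcp_rot: [-0.003, 1.0, 0.001, -0.0]
force: [0.3, -0.6, -1.8]
opening: 0.0657
finger_force: 34.2
```

Run:
```python
from h import *
to(.4578,.401,.049)
```

```text
t 46.42 pos [0.458  0.4022 0.0819] yaw(y-axis-90) 0.32 deg tilt [-0.0007  0.0018] open 0.0657 ff 34.2 F [ 0.3 -0.6 -1.8]
tool delta [ 0.0002 -0.0012  0.0329]
```

Call:
{"method": "apply_moves", "body": {"deltas": [[0,0,0,0,-0.001,0.007,1],[0,0,0,0,0,0.008,1],[0,0,0,0,0,0.007,1],[0,0,0,0,0,0.005,1],[0,0,0,0,0,0,1]]}}

```text
t: 46.83
tool_pos: [0.456, 0.4001, 0.0516]
tcp_rot: [-0.003, 1.0, -0.0, -0.003]
force: [1.0, 0.2, -1.8]
opening: 0.0654
finger_force: 34.2
```

Call:
{"method": "apply_moves", "body": {"deltas": [[0,0,0,0,0,0,1],[0,0,0,0,0,0,1]]}}

```text
t: 47.0
tool_pos: [0.4573, 0.4009, 0.0538]
tcp_rot: [-0.003, 1.0, 0.0, -0.001]
force: [0.7, -0.2, -1.0]
opening: 0.0656
finger_force: 34.2
```

Run:
```python
from h import *
to(.4578,.401,.049)
```

```text
t 47.00 pos [0.4573 0.4009 0.0538] yaw(y-axis-90) 0.31 deg tilt [-0.0024  0.0009] open 0.0656 ff 34.2 F [ 0.7 -0.2 -1. ]
tool delta [-0.0006  0.0001  0.0048]
```

Call:
{"method": "apply_moves", "body": {"deltas": [[0,-0.1,0,0,0,0.003,1],[0,0,0,0,0,0.0015,1],[0,0,0,0,0,0.001,1],[0,0,0,0,0,0,1],[0,0,0,0,0,0,1]]}}

```text
t: 47.42
tool_pos: [0.4576, 0.401, 0.0491]
tcp_rot: [-0.003, 1.0, 0.001, 0.0]
force: [-0.8, -1.6, 4.3]
opening: 0.0654
finger_force: 36.4
```

Run:
```python
from h import *
to(.4578,.401,.049)
```

```text
t 47.42 pos [0.4576 0.401  0.0491] yaw(y-axis-90) 0.31 deg tilt [0.0002 0.0012] open 0.0654 ff 36.4 F [-0.8 -1.6  4.3]
tool delta [-0.0002 -0.      0.0001]
```

Call:
{"method": "apply_moves", "body": {"deltas": [[0,0,0,0,0,0,-1],[0,0,0,0,0,0,-1],[0,0,0,0,0,0,-1],[0,0,0,0,0,-0.01,-1],[0,0,0,0,0,-0.03,-1]]}}

```text
t: 47.83
tool_pos: [0.4537, 0.3987, 0.084]
tcp_rot: [-0.003, 1.0, -0.002, -0.005]
force: [-0.1, -0.0, -0.5]
opening: 0.0856
finger_force: 0.0
```

Call:
{"method": "apply_moves", "body": {"deltas": [[0,0,0,0,0,-0.035,-1],[0,0,0,0,0,-0.04,-1],[0,0,0,0,0,-0.04,-1],[0,0,0,0,0,-0.03,-1],[0,0,0,0,0,-0.015,-1]]}}

```text
t: 48.25
tool_pos: [0.459, 0.4017, 0.2549]
tcp_rot: [-0.003, 1.0, 0.003, 0.003]
force: [1.6, 0.4, 0.7]
opening: 0.0853
finger_force: 0.0
```

Call:
{"method": "apply_moves", "body": {"deltas": [[0,0,0,-0.0016,-0.0166,0,-1],[0,0,0,-0.00325,-0.0333,0,-1],[0,0,0,-0.00325,-0.0333,0,-1],[0,0,0,-0.00325,-0.0333,0,-1],[0,0,0,-0.00325,-0.0333,0,-1]]}}

```text
t: 48.67
tool_pos: [0.4725, 0.2496, 0.2488]
tcp_rot: [-0.003, 1.0, 0.0, 0.0]
force: [0.7, 0.4, 0.7]
opening: 0.0854
finger_force: 0.0
```

Call:
{"method": "apply_moves", "body": {"deltas": [[0,0,0,-0.00325,-0.0333,0,-1],[0,0,0,-0.00325,-0.0333,0,-1],[0,0,0,-0.00325,-0.0333,0,-1],[0,0,0,-0.00325,-0.0333,0,-1],[0,0,0,-0.00325,-0.0333,0,-1]]}}

```text
t: 49.08
tool_pos: [0.4897, 0.0829, 0.2487]
tcp_rot: [-0.003, 1.0, 0.0, 0.0]
force: [0.0, 0.9, 0.5]
opening: 0.0856
finger_force: 0.0
```

Call:
{"method": "apply_moves", "body": {"deltas": [[0,0,0,-0.00325,-0.0333,0,-1],[0,0,0,-0.00325,-0.0333,0,-1],[0,0,0,-0.00325,-0.0333,0,-1],[0,0,0,-0.00325,-0.0333,0,-1],[0,0,0,-0.00325,-0.0333,0,-1]]}}

```text
t: 49.5
tool_pos: [0.5069, -0.0836, 0.2486]
tcp_rot: [-0.003, 1.0, 0.0, 0.0]
force: [1.0, -0.5, -0.0]
opening: 0.0855
finger_force: 0.0
```

Call:
{"method": "apply_moves", "body": {"deltas": [[0,0,0,-0.00325,-0.0333,0,-1],[0,0,0,-0.00325,-0.0333,0,-1],[0,0,0,-0.00325,-0.0333,0,-1],[0,0,0,-0.00325,-0.0333,0,-1],[0,0,0,-0.00325,-0.0333,0,-1]]}}

```text
t: 49.92
tool_pos: [0.5241, -0.25, 0.2484]
tcp_rot: [-0.003, 1.0, 0.0, -0.0]
force: [1.0, 1.3, -0.5]
opening: 0.0855
finger_force: 0.0
```

Call:
{"method": "apply_moves", "body": {"deltas": [[0,0,0,-0.0016,-0.0166,0,-1],[0,0,0,0,0,0,-1],[0,0,0,0,0,0,-1],[0,0,0,0,0,0,-1]]}}

```text
t: 50.25
tool_pos: [0.5259, -0.264, 0.2479]
tcp_rot: [-0.003, 1.0, 0.001, -0.0]
force: [-0.2, 0.8, 0.4]
opening: 0.0854
finger_force: 0.0
```

Run:
```python
from h import *
np.set_printoptions(precision=4,suppress=True)
w=snap('wrist','w15');b=snap('side','d15');a=snap('scene','s15')
g=lambda h:(h[...,1]<75)&(h[...,2]>60)
for n,p in[('cup3',(.527,-.265)),('cup1',(.480,-.4145))]:
    print(n,*[x for f in([w],[a],[b]) for x in fit(f,CUP,[*p,0],0,g,step=(.01,.01,.1),pad=8)])
c,_=fit([w],CUP,[.527,-.265,0],0,g,step=(.01,.01,.1),pad=8)
to(c[0],c[1],.03)
UP=[q+[0,0,.02] for q in CUP]
print('stack',*fit([a],CUP+UP,[.459,.401,0],0,g,step=(.01,.01,.1),pad=8),*fit([b],CUP+UP,[.459,.401,0],0,g,step=(.01,.01,.1),pad=8))
print('gauge legs',*[x for f in([a],[b],[a,b]) for x in fit(f,GAUGE,[.45,.03,.145],.003,lambda h:((h[...,1]<70)&(h[...,2]>80))|((h[...,0]>11)&(h[...,1]<115)),step=(.005,.005,.05),pad=3)])
```

```text
cup3 [ 0.5261 -0.2645 -0.0039] 0.979613069434467 [ 0.5218 -0.2671  0.1617] 0.9597341173462866 [ 0.5254 -0.2634  0.0686] 0.8152692569870484
cup1 [ 0.4819 -0.4153  0.0741] 0.976791906921388 [ 0.4789 -0.4175  0.0275] 0.9520403870424905 [ 0.4817 -0.4145  0.0267] 0.9703128113169954
t 50.40 pos [ 0.526  -0.2637  0.2479] yaw(y-axis-90) 0.40 deg tilt [-0.0006  0.0008] open 0.0855 ff 0.0 F [-0.5 -0.3 -0.6]
tool delta [-0.0002 -0.001   0.2179]
stack [0.4567 0.4005 0.0834] 0.9635429213844053 [0.4575 0.4029 0.0144] 0.9504132231404959
gauge legs [ 0.4622  0.0308 -0.0306] 0.6275136890051849 [0.4522 0.0223 0.1565] 0.768694819700032 [0.4518 0.028  0.1555] 0.6868415828528002
```

Call:
{"method": "apply_moves", "body": {"deltas": [[0,0,0,0,-0.001,0.025,-1],[0,0,0,0,0,0.035,-1],[0,0,0,0,0,0.035,-1],[0,0,0,0,0,0.035,-1],[0,0,0,0,0,0.03,-1]]}}

```text
t: 50.82
tool_pos: [0.5253, -0.2643, 0.0856]
tcp_rot: [-0.003, 1.0, 0.001, -0.001]
force: [-1.2, 0.1, 0.1]
opening: 0.0853
finger_force: 0.0
```

Call:
{"method": "apply_moves", "body": {"deltas": [[0,0,0,0,0,0.022,-1],[0,0,0,0,0,0.014,-1],[0,0,0,0,0,0.01,-1],[0,0,0,0,0,0.006,-1],[0,0,0,0,0,0.003,-1]]}}

```text
t: 51.23
tool_pos: [0.5259, -0.2653, 0.0324]
tcp_rot: [-0.003, 1.0, 0.0, -0.0]
force: [-0.7, -0.7, -0.0]
opening: 0.0852
finger_force: 0.0
```

Call:
{"method": "apply_moves", "body": {"deltas": [[0,0,0,0,0,0,-1],[0,0,0,0,0,0,-1],[0,0,0,0,0,0,-1]]}}

```text
t: 51.48
tool_pos: [0.5266, -0.2663, 0.0339]
tcp_rot: [-0.003, 1.0, -0.0, 0.001]
force: [0.6, 0.6, -0.3]
opening: 0.0855
finger_force: 0.0
```

Run:
```python
from h import *
to(.5255,-.2645,.029)
```

```text
t 51.48 pos [ 0.5266 -0.2663  0.0339] yaw(y-axis-90) 0.32 deg tilt [ 0.0011 -0.0007] open 0.0855 ff 0.0 F [ 0.6  0.6 -0.3]
tool delta [0.0011 0.0018 0.0049]
```

Call:
{"method": "apply_moves", "body": {"deltas": [[0,0,0,0.0006,0.0012,0.003,-1],[0,0,0,0,0,0.0019,-1],[0,0,0,0,0,0,-1],[0,0,0,0,0,0,1],[0,0,0,0,0,0,1]]}}

```text
t: 51.9
tool_pos: [0.5253, -0.2646, 0.0281]
tcp_rot: [-0.003, 1.0, 0.0, -0.0]
force: [-2.2, 3.6, 7.2]
opening: 0.0658
finger_force: 31.8
```

Call:
{"method": "apply_moves", "body": {"deltas": [[0,0,0,0,0,0,1],[0,0,0,0,0,0,1],[0,0,0,0,0,0,1],[0,0,0,0,0,0,1],[0,0,0,0,0,0,1]]}}

```text
t: 52.32
tool_pos: [0.5255, -0.2648, 0.0282]
tcp_rot: [-0.003, 1.0, 0.0, 0.0]
force: [-0.3, 0.7, 5.1]
opening: 0.0656
finger_force: 33.9
```

Run:
```python
from h import *
s,M=st();c=.5261-s['tool_pos'][0];print('e',c);to(.4588-c,.401,.17)
```

```text
t 52.32 pos [ 0.5255 -0.2648  0.0282] yaw(y-axis-90) 0.31 deg tilt [0.0001 0.0003] open 0.0656 ff 33.9 F [-0.3  0.7  5.1]
e 0.0005647038111803449
t 52.32 pos [ 0.5255 -0.2648  0.0282] yaw(y-axis-90) 0.31 deg tilt [0.0001 0.0003] open 0.0656 ff 33.9 F [-0.3  0.7  5.1]
tool delta [ 0.0636  0.6662 -0.1416]
```

Call:
{"method": "apply_moves", "body": {"deltas": [[0,0,0,0,0,-0.015,1],[0,0,0,0,0,-0.035,1],[0,0,0,0,0,-0.04,1],[0,0,0,0,0,-0.04,1],[0,0,0,0,0,-0.035,1]]}}

```text
t: 52.73
tool_pos: [0.5249, -0.2645, 0.1944]
tcp_rot: [-0.003, 1.0, 0.0, -0.001]
force: [1.2, -0.3, -0.8]
opening: 0.066
finger_force: 34.3
```

Call:
{"method": "apply_moves", "body": {"deltas": [[0,0,0,0.0016,0.0166,-0.02,1],[0,0,0,0.0032,0.0333,0,1],[0,0,0,0.0032,0.0333,0,1],[0,0,0,0.0032,0.0333,0,1],[0,0,0,0.0032,0.0333,0,1]]}}

```text
t: 53.15
tool_pos: [0.5091, -0.1135, 0.212]
tcp_rot: [-0.002, 1.0, 0.001, -0.001]
force: [0.4, 0.4, -0.7]
opening: 0.0654
finger_force: 34.3
```

Call:
{"method": "apply_moves", "body": {"deltas": [[0,0,0,0.0032,0.0333,0,1],[0,0,0,0.0032,0.0333,0,1],[0,0,0,0.0032,0.0333,0,1],[0,0,0,0.0032,0.0333,0,1],[0,0,0,0.0032,0.0333,0,1]]}}

```text
t: 53.57
tool_pos: [0.4921, 0.0529, 0.2121]
tcp_rot: [-0.003, 1.0, 0.0, -0.001]
force: [0.6, -0.1, -1.6]
opening: 0.0658
finger_force: 34.3
```

Call:
{"method": "apply_moves", "body": {"deltas": [[0,0,0,0.0032,0.0333,0,1],[0,0,0,0.0032,0.0333,0,1],[0,0,0,0.0032,0.0333,0,1],[0,0,0,0.0032,0.0333,0,1],[0,0,0,0.0032,0.0333,0,1]]}}

```text
t: 53.98
tool_pos: [0.4752, 0.2192, 0.2122]
tcp_rot: [-0.003, 1.0, 0.0, -0.001]
force: [0.3, 0.2, -0.7]
opening: 0.0659
finger_force: 34.3
```

Call:
{"method": "apply_moves", "body": {"deltas": [[0,0,0,0.0032,0.0333,0,1],[0,0,0,0.0032,0.0333,0,1],[0,0,0,0.0032,0.0333,0,1],[0,0,0,0.0032,0.0333,0,1],[0,0,0,0.0032,0.0333,0,1]]}}

```text
t: 54.4
tool_pos: [0.4583, 0.3855, 0.2121]
tcp_rot: [-0.003, 1.0, -0.0, -0.001]
force: [0.8, -0.5, -0.9]
opening: 0.0659
finger_force: 34.3
```

Call:
{"method": "apply_moves", "body": {"deltas": [[0,0,0,0.0016,0.0166,0,1],[0,0,0,0,0,0,1],[0,0,0,0,0,0,1],[0,0,0,0,0,0,1]]}}

```text
t: 54.73
tool_pos: [0.4575, 0.3998, 0.2125]
tcp_rot: [-0.003, 1.0, -0.0, -0.001]
force: [0.2, -0.9, -1.5]
opening: 0.0658
finger_force: 34.3
```

Run:
```python
from h import *
to(.4582,.401,.0682)
```

```text
t 54.73 pos [0.4575 0.3998 0.2125] yaw(y-axis-90) 0.30 deg tilt [-0.0018 -0.0007] open 0.0658 ff 34.3 F [ 0.2 -0.9 -1.5]
tool delta [-0.001   0.0012  0.1443]
```

Call:
{"method": "apply_moves", "body": {"deltas": [[0,0,0,0,0,0.02,1],[0,0,0,0,0,0.03,1],[0,0,0,0,0,0.03,1],[0,0,0,0,0,0.02,1],[0,0,0,0,0,0.008,1]]}}

```text
t: 55.15
tool_pos: [0.4556, 0.3981, 0.1011]
tcp_rot: [-0.002, 1.0, -0.002, -0.003]
force: [-1.0, -0.5, -1.9]
opening: 0.0654
finger_force: 34.2
```

Call:
{"method": "apply_moves", "body": {"deltas": [[0,0,0,0,0,0,1],[0,0,0,0,0,0,1],[0,0,0,0,0,0,1]]}}

```text
t: 55.4
tool_pos: [0.459, 0.4013, 0.1075]
tcp_rot: [-0.002, 1.0, 0.001, 0.001]
force: [0.1, -1.0, -1.0]
opening: 0.0657
finger_force: 34.3
```

Run:
```python
from h import *
to(.4582,.401,.0682)
```

```text
t 55.40 pos [0.459  0.4013 0.1075] yaw(y-axis-90) 0.28 deg tilt [0.0024 0.0025] open 0.0657 ff 34.3 F [ 0.1 -1.  -1. ]
tool delta [ 0.0009 -0.0004  0.0393]
```

Call:
{"method": "apply_moves", "body": {"deltas": [[0.07,0.07,0,0.0005,0,0.007,1],[0,0,0,0,0,0.009,1],[0,0,0,0,0,0.009,1],[0,0,0,0,0,0.007,1],[0,0,0,0,0,0.003,1]]}}

```text
t: 55.82
tool_pos: [0.4564, 0.4007, 0.0687]
tcp_rot: [-0.003, 1.0, -0.0, -0.002]
force: [1.3, 1.7, 5.1]
opening: 0.0661
finger_force: 37.0
```

Call:
{"method": "apply_moves", "body": {"deltas": [[0,0,0,0,0,0,1],[0,0,0,0,0,0,1]]}}

```text
t: 55.98
tool_pos: [0.4569, 0.4009, 0.0701]
tcp_rot: [-0.003, 1.0, -0.0, -0.001]
force: [0.6, 0.6, -2.0]
opening: 0.0659
finger_force: 34.3
```

Run:
```python
from h import *
to(.4582,.401,.0682)
```

```text
t 55.98 pos [0.4569 0.4009 0.0701] yaw(y-axis-90) 0.32 deg tilt [-0.0024 -0.0008] open 0.0659 ff 34.3 F [ 0.6  0.6 -2. ]
tool delta [-0.0013  0.0001  0.0019]
```

Call:
{"method": "apply_moves", "body": {"deltas": [[0,-0.1,0,-0.0008,0,0.0012,1],[0,0,0,0,0,0.001,1],[0,0,0,0,0,0,1],[0,0,0,0,0,0,1],[0,0,0,0,0,0,1]]}}

```text
t: 56.4
tool_pos: [0.4579, 0.4009, 0.0682]
tcp_rot: [-0.003, 1.0, -0.0, 0.0]
force: [0.5, -0.5, -0.2]
opening: 0.0658
finger_force: 34.9
```

Run:
```python
from h import *
to(.4582,.401,.0682)
```

```text
t 56.40 pos [0.4579 0.4009 0.0682] yaw(y-axis-90) 0.32 deg tilt [ 0.0001 -0.0005] open 0.0658 ff 34.9 F [ 0.5 -0.5 -0.2]
tool delta [-0.0003  0.0001  0.    ]
```

Call:
{"method": "apply_moves", "body": {"deltas": [[0,0,0,0,0,0.0006,1],[0,0,0,0,0,0,-1],[0,0,0,0,0,0,-1],[0,0,0,0,0,0,-1],[0,0,0,0,0,0,-1]]}}

```text
t: 56.82
tool_pos: [0.4576, 0.4009, 0.0673]
tcp_rot: [-0.003, 1.0, -0.0, -0.0]
force: [0.7, 1.7, -0.8]
opening: 0.0858
finger_force: 0.0
```

Call:
{"method": "apply_moves", "body": {"deltas": [[0,0,0,0,0,-0.01,-1],[0,0,0,0,0,-0.03,-1],[0,0,0,0,0,-0.04,-1],[0,0,0,0,0,-0.04,-1],[0,0,0,0,0,-0.035,-1]]}}

```text
t: 57.23
tool_pos: [0.458, 0.4012, 0.226]
tcp_rot: [-0.003, 1.0, 0.0, 0.001]
force: [0.3, 0.6, -0.3]
opening: 0.0858
finger_force: 0.0
```

Call:
{"method": "apply_moves", "body": {"deltas": [[0,0,0,0,0,-0.025,-1],[0,0,0,-0.0004,-0.0163,0,-1],[0,0,0,-0.0008,-0.0327,0,-1],[0,0,0,-0.0008,-0.0327,0,-1],[0,0,0,-0.0008,-0.0327,0,-1]]}}

```text
t: 57.65
tool_pos: [0.461, 0.2857, 0.2485]
tcp_rot: [-0.003, 1.0, -0.0, 0.0]
force: [0.7, -0.3, 0.1]
opening: 0.0853
finger_force: 0.0
```

Call:
{"method": "apply_moves", "body": {"deltas": [[0,0,0,-0.0008,-0.0327,0,-1],[0,0,0,-0.0008,-0.0327,0,-1],[0,0,0,-0.0008,-0.0327,0,-1],[0,0,0,-0.0008,-0.0327,0,-1],[0,0,0,-0.0008,-0.0327,0,-1]]}}

```text
t: 58.07
tool_pos: [0.4659, 0.1217, 0.2485]
tcp_rot: [-0.003, 1.0, -0.0, 0.0]
force: [-0.2, -1.0, 0.2]
opening: 0.0854
finger_force: 0.0
```

Call:
{"method": "apply_moves", "body": {"deltas": [[0,0,0,-0.0008,-0.0327,0,-1],[0,0,0,-0.0008,-0.0327,0,-1],[0,0,0,-0.0008,-0.0327,0,-1],[0,0,0,-0.0008,-0.0327,0,-1],[0,0,0,-0.0008,-0.0327,0,-1]]}}

```text
t: 58.48
tool_pos: [0.4709, -0.0419, 0.2486]
tcp_rot: [-0.003, 1.0, -0.0, 0.001]
force: [1.2, -0.3, 0.3]
opening: 0.0855
finger_force: 0.0
```

Call:
{"method": "apply_moves", "body": {"deltas": [[0,0,0,-0.0008,-0.0327,0,-1],[0,0,0,-0.0008,-0.0327,0,-1],[0,0,0,-0.0008,-0.0327,0,-1],[0,0,0,-0.0008,-0.0327,0,-1],[0,0,0,-0.0008,-0.0327,0,-1]]}}

```text
t: 58.9
tool_pos: [0.4758, -0.2055, 0.2487]
tcp_rot: [-0.003, 1.0, -0.001, 0.0]
force: [0.8, -0.1, -0.0]
opening: 0.0853
finger_force: 0.0
```

Call:
{"method": "apply_moves", "body": {"deltas": [[0,0,0,-0.0008,-0.0327,0,-1],[0,0,0,-0.0008,-0.0327,0,-1],[0,0,0,-0.0008,-0.0327,0,-1],[0,0,0,-0.0008,-0.0327,0,-1],[0,0,0,-0.0008,-0.0327,0,-1]]}}

```text
t: 59.32
tool_pos: [0.4807, -0.3689, 0.2487]
tcp_rot: [-0.003, 1.0, -0.0, 0.0]
force: [0.6, -0.3, 1.6]
opening: 0.0855
finger_force: 0.0
```

Call:
{"method": "apply_moves", "body": {"deltas": [[0,0,0,-0.0008,-0.0327,0,-1],[0,0,0,-0.0004,-0.0163,0,-1],[0,0,0,0,0,0,-1],[0,0,0,0,0,0,-1],[0,0,0,0,0,0,-1]]}}

```text
t: 59.73
tool_pos: [0.4825, -0.4154, 0.2482]
tcp_rot: [-0.003, 1.0, -0.0, -0.0]
force: [0.0, 0.7, 0.1]
opening: 0.0851
finger_force: 0.0
```

Run:
```python
from h import *
np.set_printoptions(precision=4,suppress=True)
w=snap('wrist','w16');b=snap('side','d16');a=snap('scene','s16')
g=lambda h:(h[...,1]<75)&(h[...,2]>60)
c,i=fit([w],CUP,[.481,-.415,0],0,g,step=(.01,.01,.1),pad=8);print(c,i)
to(c[0],c[1],.029)
ST=CUP+[q+[0,0,.02] for q in CUP]+[q+[0,0,.04] for q in CUP]
print('stack',*fit([a],ST,[.458,.401,0],0,g,step=(.01,.01,.1),pad=8),*fit([b],ST,[.458,.401,0],0,g,step=(.01,.01,.1),pad=8))
```

```text
[ 0.4822 -0.4151  0.0121] 0.9828625282111059
t 59.88 pos [ 0.4826 -0.4151  0.2483] yaw(y-axis-90) 0.39 deg tilt [ 0.     -0.0005] open 0.0855 ff 0.0 F [ 0.2  0.9 -0.1]
tool delta [0.0004 0.0001 0.2193]
stack [0.4566 0.4004 0.1062] 0.9655037240297922 [ 0.4506  0.5415 -1.0305] 0.4565921787709497
```

Call:
{"method": "apply_moves", "body": {"deltas": [[0,0,0,0,0.0005,0.025,-1],[0,0,0,0,0,0.035,-1],[0,0,0,0,0,0.035,-1],[0,0,0,0,0,0.035,-1],[0,0,0,0,0,0.03,-1]]}}

```text
t: 60.3
tool_pos: [0.482, -0.4142, 0.0858]
tcp_rot: [-0.003, 1.0, 0.0, -0.001]
force: [-0.2, 0.8, -0.4]
opening: 0.0852
finger_force: 0.0
```

Call:
{"method": "apply_moves", "body": {"deltas": [[0,0,0,0,0,0.022,-1],[0,0,0,0,0,0.014,-1],[0,0,0,0,0,0.01,-1],[0,0,0,0,0,0.006,-1],[0,0,0,0,0,0.003,-1]]}}

```text
t: 60.72
tool_pos: [0.4827, -0.416, 0.0332]
tcp_rot: [-0.003, 1.0, -0.001, 0.0]
force: [0.4, 0.7, 0.7]
opening: 0.0854
finger_force: 0.0
```

Call:
{"method": "apply_moves", "body": {"deltas": [[0,0,0,0,0,0,-1],[0,0,0,0,0,0,-1],[0,0,0,0,0,0,-1]]}}

```text
t: 60.97
tool_pos: [0.483, -0.4167, 0.0343]
tcp_rot: [-0.003, 1.0, -0.001, 0.001]
force: [0.3, 0.4, -0.3]
opening: 0.0858
finger_force: 0.0
```

Run:
```python
from h import *
to(.4815,-.4151,.029)
```

```text
t 60.97 pos [ 0.483  -0.4167  0.0343] yaw(y-axis-90) 0.32 deg tilt [ 0.0013 -0.0024] open 0.0858 ff 0.0 F [ 0.3  0.4 -0.3]
tool delta [0.0015 0.0016 0.0053]
```

Call:
{"method": "apply_moves", "body": {"deltas": [[-0.1,0.05,0,0.001,0.0014,0.003,-1],[0,0,0,0,0,0.0018,-1],[0,0,0,0,0,0,-1],[0,0,0,0,0,0,1],[0,0,0,0,0,0,1]]}}

```text
t: 61.38
tool_pos: [0.4814, -0.4146, 0.0285]
tcp_rot: [-0.003, 1.0, 0.001, -0.0]
force: [-1.4, 0.8, 4.5]
opening: 0.0663
finger_force: 32.7
```

Call:
{"method": "apply_moves", "body": {"deltas": [[0,0,0,0,0,0,1],[0,0,0,0,0,0,1],[0,0,0,0,0,0,1],[0,0,0,0,0,0,1],[0,0,0,0,0,0,1]]}}

```text
t: 61.8
tool_pos: [0.4815, -0.4148, 0.0285]
tcp_rot: [-0.003, 1.0, 0.0, -0.0]
force: [0.7, 0.4, 4.6]
opening: 0.0657
finger_force: 33.9
```

Run:
```python
from h import *
s,M=st();c=.4822-s['tool_pos'][0];print('e',c);to(.4587-c,.401,.22)
```

```text
t 61.80 pos [ 0.4815 -0.4148  0.0285] yaw(y-axis-90) 0.31 deg tilt [-0.0005  0.0007] open 0.0657 ff 33.9 F [0.7 0.4 4.6]
e 0.0006591155570807028
t 61.80 pos [ 0.4815 -0.4148  0.0285] yaw(y-axis-90) 0.31 deg tilt [-0.0005  0.0007] open 0.0657 ff 33.9 F [0.7 0.4 4.6]
tool delta [ 0.0191  0.816  -0.191 ]
```

Call:
{"method": "apply_moves", "body": {"deltas": [[0,0,0,0,0,-0.015,1],[0,0,0,0,0,-0.035,1],[0,0,0,0,0,-0.04,1],[0,0,0,0,0,-0.04,1],[0,0,0,0,0,-0.035,1]]}}

```text
t: 62.22
tool_pos: [0.4812, -0.4145, 0.1947]
tcp_rot: [-0.003, 1.0, 0.001, -0.001]
force: [0.5, -0.6, 0.3]
opening: 0.066
finger_force: 34.2
```

Call:
{"method": "apply_moves", "body": {"deltas": [[0,0,0,0,0,-0.03,1],[0,0,0,0.0004,0.0168,0,1],[0,0,0,0.0008,0.0326,0,1],[0,0,0,0.0008,0.0326,0,1],[0,0,0,0.0008,0.0326,0,1]]}}

```text
t: 62.63
tool_pos: [0.4773, -0.2987, 0.2222]
tcp_rot: [-0.002, 1.0, 0.001, -0.001]
force: [-0.2, -0.5, -0.6]
opening: 0.0658
finger_force: 34.2
```

Call:
{"method": "apply_moves", "body": {"deltas": [[0,0,0,0.0008,0.0326,0,1],[0,0,0,0.0008,0.0326,0,1],[0,0,0,0.0008,0.0326,0,1],[0,0,0,0.0008,0.0326,0,1],[0,0,0,0.0008,0.0326,0,1]]}}

```text
t: 63.05
tool_pos: [0.4723, -0.1354, 0.2225]
tcp_rot: [-0.003, 1.0, 0.001, -0.001]
force: [0.2, 0.3, -1.0]
opening: 0.066
finger_force: 34.2
```

Call:
{"method": "apply_moves", "body": {"deltas": [[0,0,0,0.0008,0.0326,0,1],[0,0,0,0.0008,0.0326,0,1],[0,0,0,0.0008,0.0326,0,1],[0,0,0,0.0008,0.0326,0,1],[0,0,0,0.0008,0.0326,0,1]]}}

```text
t: 63.47
tool_pos: [0.4673, 0.0274, 0.2229]
tcp_rot: [-0.003, 1.0, 0.001, -0.001]
force: [-0.3, -0.4, -1.2]
opening: 0.0654
finger_force: 34.2
```

Call:
{"method": "apply_moves", "body": {"deltas": [[0,0,0,0.0008,0.0326,0,1],[0,0,0,0.0008,0.0326,0,1],[0,0,0,0.0008,0.0326,0,1],[0,0,0,0.0008,0.0326,0,1],[0,0,0,0.0008,0.0326,0,1]]}}

```text
t: 63.88
tool_pos: [0.4624, 0.1903, 0.223]
tcp_rot: [-0.003, 1.0, 0.0, -0.001]
force: [1.1, 0.0, -1.8]
opening: 0.0657
finger_force: 34.2
```

Call:
{"method": "apply_moves", "body": {"deltas": [[0,0,0,0.0008,0.0326,0,1],[0,0,0,0.0008,0.0326,0,1],[0,0,0,0.0008,0.0326,0,1],[0,0,0,0.0008,0.0326,0,1],[0,0,0,0.0008,0.0326,0,1]]}}

```text
t: 64.3
tool_pos: [0.4576, 0.3531, 0.223]
tcp_rot: [-0.003, 1.0, 0.0, -0.001]
force: [0.4, -0.5, -0.0]
opening: 0.0662
finger_force: 34.2
```

Call:
{"method": "apply_moves", "body": {"deltas": [[0,0,0,0.0008,0.0326,0,1],[0,0,0,0.0004,0.0168,0,1],[0,0,0,0,0,0,1],[0,0,0,0,0,0,1],[0,0,0,0,0,0,1]]}}

```text
t: 64.72
tool_pos: [0.4567, 0.4003, 0.2233]
tcp_rot: [-0.003, 1.0, 0.0, -0.001]
force: [-0.1, 0.9, -1.1]
opening: 0.0657
finger_force: 34.3
```

Run:
```python
from h import *
to(.458,.401,.0885)
```

```text
t 64.72 pos [0.4567 0.4003 0.2233] yaw(y-axis-90) 0.31 deg tilt [-0.0023 -0.    ] open 0.0657 ff 34.3 F [-0.1  0.9 -1.1]
tool delta [-0.0016  0.0007  0.1348]
```

Call:
{"method": "apply_moves", "body": {"deltas": [[0,0,0,0,0,0.018,1],[0,0,0,0,0,0.025,1],[0,0,0,0,0,0.025,1],[0,0,0,0,0,0.018,1],[0,0,0,0,0,0.007,1]]}}

```text
t: 65.13
tool_pos: [0.4552, 0.3988, 0.1275]
tcp_rot: [-0.002, 1.0, -0.001, -0.003]
force: [-1.1, -0.1, -1.6]
opening: 0.066
finger_force: 34.2
```

Call:
{"method": "apply_moves", "body": {"deltas": [[0,0,0,0,0,0,1],[0,0,0,0,0,0,1],[0,0,0,0,0,0,1]]}}

```text
t: 65.38
tool_pos: [0.4581, 0.4015, 0.1331]
tcp_rot: [-0.002, 1.0, 0.001, 0.001]
force: [-0.6, -1.1, -1.9]
opening: 0.0662
finger_force: 34.3
```

Run:
```python
from h import *
to(.458,.401,.0885)
```

```text
t 65.38 pos [0.4581 0.4015 0.1331] yaw(y-axis-90) 0.28 deg tilt [0.0016 0.0028] open 0.0662 ff 34.3 F [-0.6 -1.1 -1.9]
tool delta [ 0.0002 -0.0006  0.0446]
```

Call:
{"method": "apply_moves", "body": {"deltas": [[0.07,0.05,0,0,-0.0003,0.009,1],[0,0,0,0,0,0.01,1],[0,0,0,0,0,0.01,1],[0,0,0,0,0,0.007,1],[0,0,0,0,0,0.003,1]]}}

```text
t: 65.8
tool_pos: [0.4558, 0.4004, 0.0899]
tcp_rot: [-0.003, 1.0, -0.001, -0.002]
force: [-0.0, 0.3, -0.5]
opening: 0.066
finger_force: 34.3
```

Call:
{"method": "apply_moves", "body": {"deltas": [[0,0,0,0,0,0,1],[0,0,0,0,0,0,1],[0,0,0,0,0,0,1]]}}

```text
t: 66.05
tool_pos: [0.457, 0.4012, 0.0925]
tcp_rot: [-0.003, 1.0, 0.0, -0.001]
force: [0.7, 0.0, -0.9]
opening: 0.0661
finger_force: 34.3
```

Run:
```python
from h import *
to(.458,.401,.0885)
```

```text
t 66.05 pos [0.457  0.4012 0.0925] yaw(y-axis-90) 0.32 deg tilt [-0.0015  0.0004] open 0.0661 ff 34.3 F [ 0.7  0.  -0.9]
tool delta [-0.001  -0.0002  0.004 ]
```

Call:
{"method": "apply_moves", "body": {"deltas": [[0,0,0,-0.0005,0,0.002,1],[0,0,0,0,0,0.0015,1],[0,0,0,0,0,0.001,1],[0,0,0,0,0,0,1],[0,0,0,0,0,0,1]]}}

```text
t: 66.47
tool_pos: [0.4579, 0.4012, 0.0886]
tcp_rot: [-0.003, 1.0, 0.0, -0.0]
force: [-1.6, 0.1, 4.7]
opening: 0.0657
finger_force: 37.0
```

Run:
```python
from h import *
to(.458,.401,.0885)
```

```text
t 66.47 pos [0.4579 0.4012 0.0886] yaw(y-axis-90) 0.32 deg tilt [-0.0005  0.0006] open 0.0657 ff 37.0 F [-1.6  0.1  4.7]
tool delta [-0.0001 -0.0002  0.0001]
```

Call:
{"method": "apply_moves", "body": {"deltas": [[0,0,0,0,0,0,-1],[0,0,0,0,0,0,-1],[0,0,0,0,0,0,-1],[0,0,0,0,0,0,-1],[0,0,0,0,0,-0.01,-1]]}}

```text
t: 66.88
tool_pos: [0.4557, 0.4, 0.0954]
tcp_rot: [-0.003, 1.0, -0.001, -0.003]
force: [-0.7, 0.2, 0.1]
opening: 0.0855
finger_force: 0.0
```

Call:
{"method": "apply_moves", "body": {"deltas": [[0,0,0,0,0,-0.03,-1],[0,0,0,0,0,-0.04,-1],[0,0,0,0,0,-0.04,-1],[0,0,0,0,0,-0.04,-1],[0,0,0,0,0,-0.03,-1]]}}

```text
t: 67.3
tool_pos: [0.4582, 0.4014, 0.2826]
tcp_rot: [-0.003, 1.0, 0.001, 0.001]
force: [1.4, 0.4, 0.4]
opening: 0.0854
finger_force: 0.0
```

Call:
{"method": "apply_moves", "body": {"deltas": [[0,0,0,0.02,-0.02,-0.01,-1],[0,0,0,0.02,-0.04,0,-1],[0,0,0,0.02,-0.04,0,-1],[0,0,0,0,-0.04,0,-1],[0,0,0,0,-0.03,0,-1]]}}

```text
t: 67.72
tool_pos: [0.4002, 0.2343, 0.2885]
tcp_rot: [-0.003, 1.0, -0.0, -0.0]
force: [0.9, -0.2, 0.5]
opening: 0.0849
finger_force: 0.0
```

Call:
{"method": "apply_moves", "body": {"deltas": [[0,0,0,0,0,0,-1],[0,0,0,0,0,0,-1],[0,0,0,0,0,0,-1],[0,0,0,0,0,0,-1]]}}

```text
t: 68.05
tool_pos: [0.4014, 0.2369, 0.288]
tcp_rot: [-0.003, 1.0, 0.0, -0.001]
force: [-0.1, -0.3, -0.1]
opening: 0.0855
finger_force: 0.0
```

Run:
```python
from h import *
np.set_printoptions(precision=4,suppress=True)
w=snap('wrist','w17');b=snap('side','d17');a=snap('scene','s17');st()
g=lambda h:(h[...,1]<75)&(h[...,2]>60)
ST=sum([[q+[0,0,.02*k] for q in CUP] for k in range(4)],[])
print('stack',*fit([a],ST,[.458,.401,0],0,g,step=(.01,.01,.1),pad=8),*fit([b],ST,[.458,.401,0],0,g,step=(.01,.01,.1),pad=4))
it=[((.4500,.0295,.145),[q],.003) for q in GAUGE]+[((.4583,.401,0),[q],0) for q in ST]+[((.4496,.0297,.145),[box(.07,.13,0,.003)],0)]
def crop(f,c,h):
    ov(f,it,'tmp');im=cv2.imread('pics/tmp.png');c=proj(f,c)[0]/.64;x,y=int(c[0]),int(c[1])
    return cv2.resize(im[max(0,y-h):y+h,max(0,x-h):x+h],(267,267),interpolation=cv2.INTER_CUBIC)
G=[.45,.03,.05];K=[.458,.401,.06]
ov(w,it,'tmp');W=cv2.resize(cv2.imread('pics/tmp.png'),(267,267))
top=np.hstack([crop(a,G,70),crop(b,G,70),W]);full=cv2.resize(a['pixels'][:,:,::-1],(267,267))
cv2.imwrite('pics/fin.png',np.vstack([top,np.hstack([crop(a,K,70),crop(b,K,70),full])]))
```

```text
t 68.20 pos [0.4012 0.2369 0.2876] yaw(y-axis-90) 0.40 deg tilt [-0.0024  0.0001] open 0.0853 ff 0.0 F [ 0.4 -0.2  0.3]
stack [ 0.4568  0.4006 -0.0091] 0.9670263788968825 [0.4576 0.4048 0.0405] 0.9591010848975374
```

View pics/fin.png

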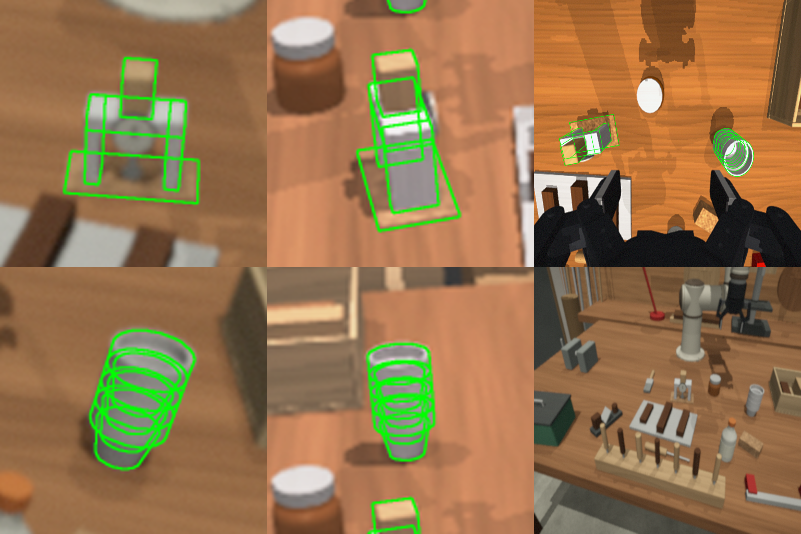

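The gauge stands on the middle of the mat, the four-cup stack matches the fully nested model in both views, and the three blanks lie on the plate. I'm handing the job in.

```bash
python3 -c "from bench import arm; print(arm.close_job())"
```

```text
the job is handed in; nothing more can be done
None
```

The job is handed in at about 68 s: the three blanks lie flat on the plate, the gauge was stood astride each in turn from shortest to longest and put back on the middle of its mat, and all four cups are nested in one upright stack. Camera overlays agree, but the interface gives no gauge readings, so I could not check those directly.

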